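Change the table markers on a waiting order

TASK

Two orders wait on the serving board: from the compartmented rack take the table marker with the round head and stand it upright on the board's front half straight in front of the dessert cup, and stand the one with the triangular head likewise in front of the stacked porcelain cups, flat faces parallel to the board's front edge. The cross-headed marker left on the board from the last order goes back into the rack, standing upright on the floor of an empty compartment of its own. Tip nothing over, keep the other four markers in their places, and leave the dessert, cups, syrup bottle and tamper where they stand.

Things in the scene. Friction and masses are not known exactly. Their poses are not given: they have to be found in the camera images.
- rack: Fixed wooden tray, 152 (x) x 202 (y) x 26 mm high, walls and floor 4 mm: six open compartments, 70 (x) x 62 (y) mm inside, centred at x = -37, +37 and y = -66, 0, +66 mm in its frame. Each starts with one marker, turned up to 0.4 rad. Origin: centre of its underside, z up; -x side faces the robot.
- board: Fixed birch serving board, 172 (x) x 262 (y) x 16 mm thick. Origin: centre of its underside, z up; its -x long edge is its front edge, nearest the robot.
- dessert: Loose lidded dessert cup (white tub, chopped-nut topping), 86 mm across, up to 90 mm high, on the back half of the board, left or right: 42 mm behind and 65 mm beside the board's centre. Origin: centre of its underside, z up; axes start parallel to the board's.
- cups: Loose stack of two white porcelain cups, 82 mm across, 89 mm high, on the back half of the board beside the dessert cup: 42 mm behind and 65 mm beside the board's centre. Origin: centre of its underside, z up; axes start parallel to the board's.
- syrup: Loose syrup bottle, 68 mm across and 271 mm high, standing on the counter between rack and board, towards the back. Bystander. Origin: centre of its underside.
- tamper: Loose coffee tamper, 58 mm across, 94 mm high, standing on the counter behind the rack. Bystander. Origin: centre of its underside.
- marker_round_center (a point): Loose marker whose head is an upright flat disc 44 mm across. Beech table marker, 96 mm high: base 36 (x) x 44 (y) x 10 mm, 16 mm wide stem, head 12 mm thick centred 74 mm above the underside, flat vertical faces looking along its own +x and -x. Point given: on its axis, 48 mm above the underside; z up. 35 to 70 g. Starts in one of the rack's compartments.
- marker_triangle_center (a point): Loose marker whose head is an upright flat triangle, point up, 38 mm high and 43 mm wide at its lower edge. Beech table marker, 96 mm high: base 36 (x) x 44 (y) x 10 mm, 16 mm wide stem, head 12 mm thick centred 74 mm above the underside, flat vertical faces looking along its own +x and -x. Point given: on its axis, 48 mm above the underside; z up. 35 to 70 g. Starts in one of the rack's compartments.
- marker_square_center (a point): Loose marker whose head is an upright flat square 38 mm wide, edges level. Beech table marker, 96 mm high: base 36 (x) x 44 (y) x 10 mm, 16 mm wide stem, head 12 mm thick centred 74 mm above the underside, flat vertical faces looking along its own +x and -x. Point given: on its axis, 48 mm above the underside; z up. 35 to 70 g. Starts in one of the rack's compartments; stays there.
- marker_diamond_center (a point): Loose marker whose head is an upright flat square of side 32 mm standing on its corner (a diamond). Beech table marker, 96 mm high: base 36 (x) x 44 (y) x 10 mm, 16 mm wide stem, head 12 mm thick centred 74 mm above the underside, flat vertical faces looking along its own +x and -x. Point given: on its axis, 48 mm above the underside; z up. 35 to 70 g. Starts in one of the rack's compartments; stays there.
- marker_bar_center (a point): Loose marker whose head is a narrow upright bar 22 mm wide and 46 mm high. Beech table marker, 96 mm high: base 36 (x) x 44 (y) x 10 mm, 16 mm wide stem, head 12 mm thick centred 74 mm above the underside, flat vertical faces looking along its own +x and -x. Point given: on its axis, 48 mm above the underside; z up. 35 to 70 g. Starts in one of the rack's compartments; stays there.
- marker_tee_center (a point): Loose marker whose head is a T: a 44 mm wide, 18 mm high bar across the top of a 22 mm wide upright. Beech table marker, 96 mm high: base 36 (x) x 44 (y) x 10 mm, 16 mm wide stem, head 12 mm thick centred 74 mm above the underside, flat vertical faces looking along its own +x and -x. Point given: on its axis, 48 mm above the underside; z up. 35 to 70 g. Starts in one of the rack's compartments; stays there.
- marker_cross_center (a point): Loose marker whose head is an upright plus-shaped cross, 44 mm across, arms 18 mm wide. Beech table marker, 96 mm high: base 36 (x) x 44 (y) x 10 mm, 16 mm wide stem, head 12 mm thick centred 74 mm above the underside, flat vertical faces looking along its own +x and -x. Point given: on its axis, 48 mm above the underside; z up. 35 to 70 g. Starts on the serving board, left from the last order.
Mind the look-alikes: they are no part of the job. Leave any black or yellow look-alike of the part that bears marker_bar_center alone. Leave any blue look-alike of the part that bears marker_cross_center alone.

How it is judged:
By the outcome, as a careful person would: the job done as asked, in the order asked, and still so for the second after the job is handed in, with the robot touching nothing.
It also fails if it takes over 72 s, if anything falls off the work surface, if the arm or the gripper's body presses on something with over 40 N, if the wrist force passes 120 N, or if a joint passes its speed limit or range.

ROBOT

A 7-joint arm with a two-finger parallel gripper is mounted at the origin on a cart in front of the work surface, level with it; the furniture and walls round the work are solid. World frame = base frame: x ahead of the robot, y to its left, z up, the work surface at z = 0. Lengths are in m, angles in rad, forces in N, time in s.
With the tool pointing down it reaches from about 0.4 to 0.85 m from the base axis. Payload 10.4 kg.
Tool frame: the origin (TCP) lies at the centre of the arm's flange, where the gripper is bolted on; the fingertips stand 182 mm ahead of it and the grasp point (between the pads) lies 164 mm ahead of it (r.hold_point_z is the distance from the TCP to the grasp point, in m); z points along the fingers, y is the direction in which the jaws open and shut (so a half turn about z gives the same grasp; the last joint's range is limited). The gripper opens to 87 mm and grips with 3 to 60 N. Pads are 19 mm wide; open, the fingers measure 117 mm over their backs; the gripper's body (75 mm by 190 mm) begins 51 mm behind the grasp point.
Start: joints at [1.093, 0.332, -0.065, 1.46, 0.022, 1.35, -0.088], TCP at [0.275, -0.561, 0.405] pointing down, gripper open.
Joint ranges: [-2.6, 2.6], [-0.5, 2.12], [-1.47, 1.34], [0.16, 2.42], [-1.27, 4.41], [0.06, 2.06], [-2.6, 2.6]. Speed limits (rad/s): [2.22, 2.22, 2.79, 2.79, 3.14, 3.14, 3.14].

INTERFACE

Orientations are given as a unit quaternion [x, y, z, w].
In Python, from bench import r, cams, job gives the robot as it stands.
- The arm moves only by the tool carry_out, never from a script. Its argument "rows" is a list of rows, each an object with "jaw": the finger opening in m, from 0 to 0.087; "delta_pos": the shift along the tool's x, y, z in m, a list of three; "yaw": the turn about the tool's z in degrees. A call has 1 to 10 rows; each row shifts and turns the commanded pose from where the row before left it, along the tool's axes as they then stand; what a row does not reach is not made up. A row lasts 1/10 s, in which the tool goes at most 50 mm and 8.59 degrees, less where a joint would pass 70% of its speed; a pose out of reach is approached as far as the arm can. A call is refused whole if a number of a shift passes 0.05 or a number of a turn 8.59, either way. A call with a gripper value outside its range is refused whole. The fingers move at their own pace and stop on an object; "grip_force" is the grip in N (left out, the last holds). Time passes only in rows, so rows that do not move let the fingers close. It gives the time, the measured TCP pose, the force and the opening at its end, in the units of the state.
- r.read_state(): the state, without advancing time (a new reading comes with each control period).
- cams.camera(name): name is "scene" or "top" or "wrist"; returns a dict with "img" (420x560x3 uint8, blue, green, red), "mtx" (3x3 intrinsics, pixels), "R" (3x3) and "t" (3): a world point X has camera coordinates R X + t. Camera axes: x right, y down, z forward; pixel columns grow to the right and rows downward; lengths in m; the calibration is good to about 2 mm. A picture is of the moment at which its call begins. There is no depth.
- job.close_job(): hands the job in, once; it reports no verdict.
Trained networks look in the newest picture that a camera, given by its name, has taken for a name from the list of things; names that differ only in an ending like _2 or _b are one class to them, and where a whole thing is asked for, a point or a joint stands for the part that bears it (a point fixed in the world has none). Each returns a list of dicts, best first, with "confidence" (0 to 1); they miss things now and then, are a little off and sometimes report something else, mostly with a low value. They report only what shows in the picture. A call takes as long as a camera call. They do not tell look-alikes from the thing itself.
- cams.boxes_of(camera, query): "rect" ([centre column, centre row, width, height] as shares, 0 to 1, of the picture: columns of its width, rows of its height, round what is visible of it).
- cams.outline_of(camera, query): "pixels" (420x560 bool, what is visible of it) and "rect" ([centre column, centre row, width, height] as shares, 0 to 1, of the picture: columns of its width, rows of its height, round what is visible of it).
The state is a dict: "time": time; "joint_positions": joint angles; "joint_vel": joint speeds; "joint_torque": joint torques, N m; "ee_pos": TCP position; "eef_rot": TCP orientation; "ft_force": force on the tool from outside, world axes, zero at the start; "torque": the same for the moment, N m; "width": finger opening in m.
Only numpy, scipy, OpenCV 4.12 (cv2) and the standard library are available. Lean on these libraries where they do the work, as an engineer would, in place of code of your own. Each camera call takes 0.05 s, during which the arm holds its last target.

## Working session

There is one attempt and no reset: what is moved stays moved. The work goes in short steps, Python scripts to look and compute and a tool call to move; the robot and the scene stay as the last step left them, time stands still between calls to the robot, and variables do not carry over. Pictures are saved under pics/ and viewed, and the job is handed in when it is done.

Besides the shell and the picture viewer there is one more tool, called after "Emit:" in YAML: its name, and indented under it one key for each argument. carry_out: Moves the arm, as the interface text tells. Its arguments: {"type":"object","properties":{"rows":{"type":"array"},"grip_force":{"type":"number"}},"required":["rows"]}

```bash
ls; mkdir -p pics; python3 - <<'E'
from bench import r,cams,job
import cv2
s=r.read_state(); print(s)
for n in ["scene","top","wrist"]:
    c=cams.camera(n); cv2.imwrite(f"pics/{n}0.png",c["img"]); print(n,c["mtx"],c["R"],c["t"])
E
```

```text
pics
{'time': 0.0, 'joint_positions': array([ 1.09341946,  0.33285301, -0.06470267,  1.4609537 ,  0.02162852,
        1.34992112, -0.08849297]), 'joint_vel': array([ 0.00075903,  0.00091165,  0.00012262, -0.00126549,  0.00118811,
       -0.00099738,  0.00101067]), 'joint_torque': array([ 7.07975323e-04, -6.23256326e+01,  2.47169228e-02, -3.89891982e+01,
       -6.15332765e-02,  3.98683408e-02,  1.31466140e-04]), 'ee_pos': array([ 0.27447983, -0.56134903,  0.40395965]), 'eef_rot': array([ 9.74254021e-01,  2.25451959e-01, -2.08386973e-04, -6.88531445e-04]), 'ft_force': array([ 0.2582049 , -0.63261071, -0.58120473]), 'torque': array([ 0.00312977, -0.00493463,  0.04447317]), 'width': 0.08684295028100984}
scene [[390.88140043   0.         277.16133391]
 [  0.         390.88140043 210.44164759]
 [  0.           0.           1.        ]] [[-0.67817708 -0.73480994 -0.01141065]
 [-0.55789504  0.52487987 -0.64284855]
 [ 0.47836072 -0.42959921 -0.76590831]] [0.33310419 0.35760424 0.70772973]
top [[515.3635313    0.         281.73358467]
 [  0.         515.3635313  210.4430985 ]
 [  0.           0.           1.        ]] [[-0.10560537 -0.99440251 -0.00333929]
 [-0.97359415  0.10407782 -0.20318033]
 [ 0.20239058 -0.01820582 -0.97913564]] [0.01166633 0.55905019 1.22705096]
wrist [[345.22985083   0.         286.06837915]
 [  0.         345.22985083 215.01307487]
 [  0.           0.           1.        ]] [[ 4.38668843e-01 -8.98648761e-01 -2.23629442e-04]
 [-8.65655181e-01 -4.22630052e-01  2.68374638e-01]
 [-2.41269048e-01 -1.17534006e-01 -9.63314592e-01]] [-0.62474555 -0.03181926  0.39066131]
```

View pics/scene0.png

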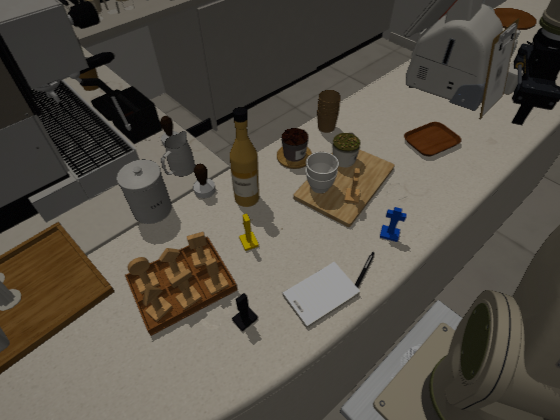

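View pics/top0.png

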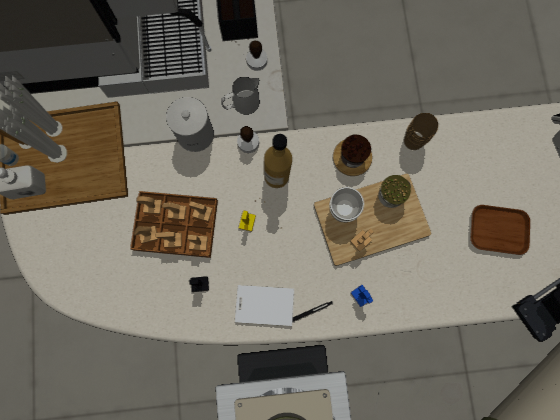

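View pics/wrist0.png

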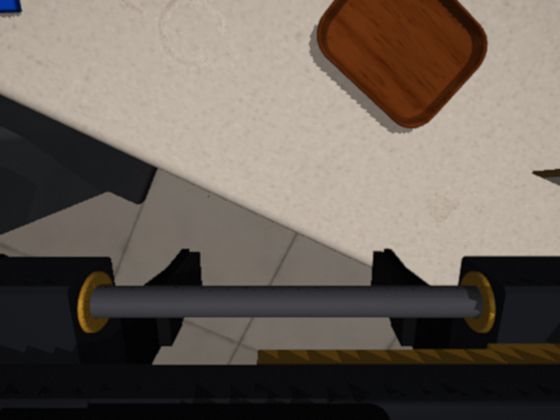

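```bash
cat > h.py <<'E'
import numpy as np, cv2
def ray(c,u,v):
    d=np.linalg.inv(c["mtx"])@np.array([u,v,1.]); d=c["R"].T@d; o=-c["R"].T@c["t"]; return o,d
def onz(c,u,v,z):
    o,d=ray(c,u,v); return o+d*(z-o[2])/d[2]
def proj(c,X):
    p=c["mtx"]@(c["R"]@np.asarray(X,float)+c["t"]); return p[:2]/p[2]
E
python3 - <<'E'
from bench import r,cams,job
import cv2,numpy as np
from h import *
t=cams.camera("top"); s=cams.camera("scene")
a=cv2.resize(t["img"][185:265,120:230],(800,582),interpolation=cv2.INTER_CUBIC); cv2.imwrite("pics/rack_top.png",a)
a=cv2.resize(s["img"][225:335,115:250],(736,600),interpolation=cv2.INTER_CUBIC); cv2.imwrite("pics/rack_sc.png",a)
a=cv2.resize(t["img"][165:270,305:440],(770,600),interpolation=cv2.INTER_CUBIC); cv2.imwrite("pics/board_top.png",a)
for n,c in (("top",t),("scene",s)):
  for q in ["rack","board","dessert","cups","syrup","tamper","marker_round_center","marker_triangle_center","marker_square_center","marker_diamond_center","marker_bar_center","marker_tee_center","marker_cross_center"]:
    print(n,q,[(round(b["confidence"],2),[round(x*k,1) for x,k in zip(b["rect"],(560,420,560,420))]) for b in cams.boxes_of(n,q)])
E
```

```text
top rack [(0.82, [172.4, 226.5, 87.3, 64.3])]
top board [(0.59, [372.5, 219.0, 123.8, 91.1]), (0.54, [346.0, 205.3, 33.7, 37.3])]
top dessert [(0.77, [395.6, 191.1, 28.9, 29.1])]
top cups [(0.78, [348.1, 204.6, 40.6, 34.8]), (0.58, [146.6, 232.9, 24.5, 17.7])]
top syrup [(0.88, [279.4, 165.1, 26.0, 47.7])]
top tamper [(0.72, [248.4, 139.9, 25.0, 24.1])]
top marker_round_center [(0.56, [148.1, 204.2, 23.6, 22.6]), (0.39, [198.2, 241.4, 20.5, 15.8])]
top marker_triangle_center [(0.64, [145.3, 232.5, 22.8, 15.9])]
top marker_square_center [(0.74, [199.4, 211.9, 25.0, 18.5])]
top marker_diamond_center [(0.52, [174.0, 209.8, 20.9, 22.3]), (0.17, [248.5, 138.7, 23.6, 26.2])]
top marker_bar_center [(0.78, [197.6, 243.8, 16.1, 14.1]), (0.68, [246.2, 222.2, 11.9, 19.6]), (0.54, [198.6, 282.2, 21.1, 20.8])]
top marker_tee_center [(0.69, [169.2, 240.9, 21.9, 17.5])]
top marker_cross_center [(0.67, [361.1, 239.4, 26.0, 20.1]), (0.59, [361.9, 293.5, 24.6, 22.5])]
scene rack [(0.73, [183.7, 288.3, 105.8, 103.3])]
scene board [(0.57, [344.1, 188.0, 96.4, 78.9]), (0.17, [243.8, 156.4, 26.5, 94.1])]

[... 191 characters left out ...]
 37.9])]
scene marker_round_center [(0.76, [144.1, 276.6, 33.2, 35.1]), (0.68, [347.4, 151.2, 29.8, 34.9]), (0.5, [354.0, 184.5, 11.7, 34.7])]
scene marker_triangle_center [(0.71, [157.4, 306.0, 30.3, 33.2])]
scene marker_square_center [(0.7, [199.0, 248.3, 23.2, 38.0])]
scene marker_diamond_center [(0.74, [172.8, 264.2, 24.0, 32.8])]
scene marker_bar_center [(0.88, [246.7, 312.3, 24.2, 37.4]), (0.74, [217.6, 277.2, 26.0, 37.5]), (0.69, [246.3, 158.3, 28.5, 93.9]), (0.58, [248.4, 233.1, 18.1, 39.4])]
scene marker_tee_center [(0.6, [186.6, 286.9, 34.1, 43.7]), (0.45, [246.7, 155.9, 28.8, 98.3])]
scene marker_cross_center [(0.73, [393.5, 221.0, 27.6, 37.0]), (0.51, [186.4, 287.7, 34.7, 43.3])]
```

View pics/rack_top.png

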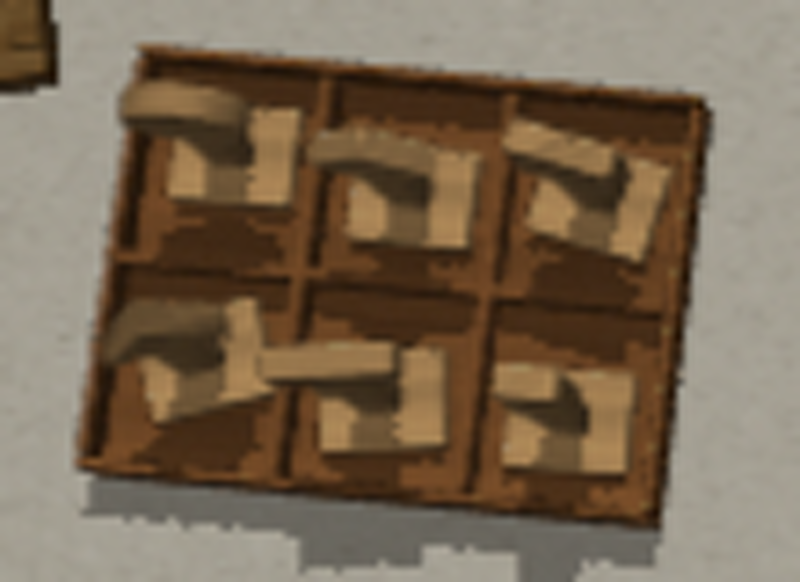

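View pics/rack_sc.png

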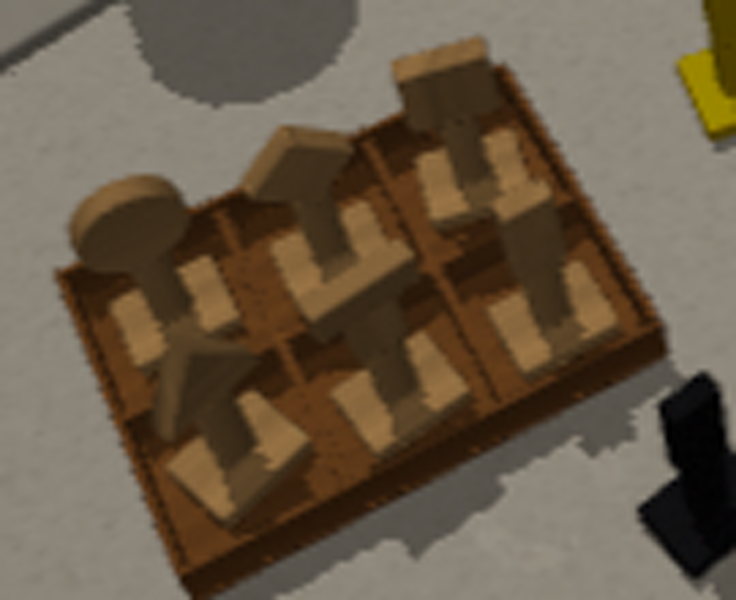

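View pics/board_top.png

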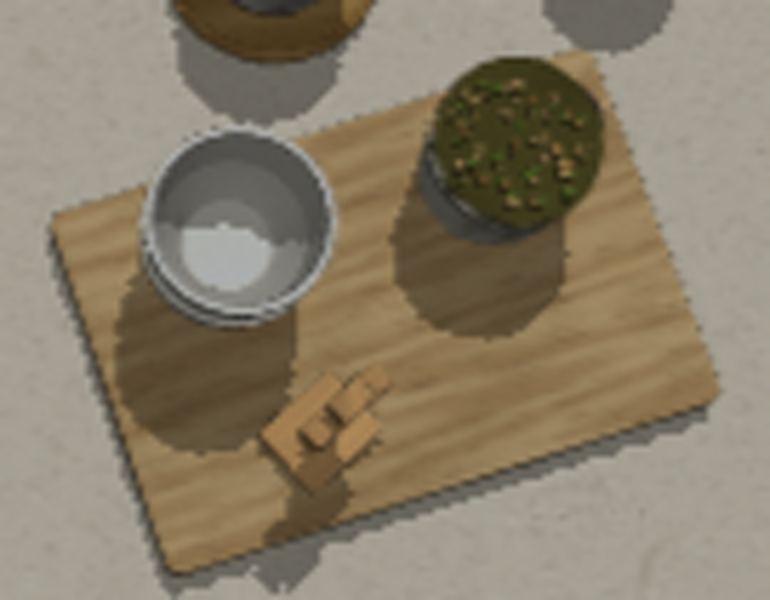

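```bash
cat >> h.py <<'E'
from scipy.optimize import least_squares
def fitrect(P,L,W):
    # P: 4 xy pts order: back-left(+x,+y), back-right(+x,-y), front-right, front-left
    M=np.array([[L/2,W/2],[L/2,-W/2],[-L/2,-W/2],[-L/2,W/2]])
    def f(p):
        c,s=np.cos(p[2]),np.sin(p[2]); return ((M@np.array([[c,s],[-s,c]])+p[:2])-P).ravel()
    z=least_squares(f,[*np.mean(P,0),0]); return z.x,f(z.x).reshape(4,2)
def unc(p,off,s): return [(p[0]+.5)/s[0]-.5+off[0],(p[1]+.5)/s[1]-.5+off[1]]
E
python3 - <<'E'
from bench import cams
from h import *
np.set_printoptions(precision=4,suppress=True)
t=cams.camera("top")
sr=(800/110,582/80);R=lambda p,z:onz(t,*unc(p,(120,185),sr),z)[:2]
sb=(770/135,600/105);B=lambda p,z:onz(t,*unc(p,(305,165),sb),z)[:2]
print(fitrect(np.array([R(p,.026) for p in [(140,48),(708,98),(658,525),(80,470)]]),.152,.202))
print(fitrect(np.array([B(p,.016) for p in [(52,215),(593,52),(720,395),(172,575)]]),.172,.262))
for n,P in dict(round=[(172,108),(300,108),(296,206),(168,203)],dia=[(352,150),(480,155),(470,250),(348,240)],sq=[(543,145),(668,170),(640,262),(530,228)],tri=[(130,325),(255,297),(272,395),(157,423)],tee=[(322,350),(443,350),(445,445),(320,452)],bar=[(505,368),(634,370),(628,474),(502,470)]).items():
    Q=np.array([R(p,.014) for p in P]); print(n,fitrect(Q,.036,.044))
Q=np.array([B(p,.026) for p in [(258,435),(330,372),(383,425),(312,492)]]);print(fitrect(Q,.036,.044))
E
```

```text
(array([ 0.5592,  0.2276, -0.1959]), array([[ 0.0002, -0.0007],
       [ 0.0004, -0.0001],
       [ 0.0002,  0.0002],
       [-0.0008,  0.0007]]))
(array([ 0.5208, -0.2767,  0.1985]), array([[ 0.0007,  0.0015],
       [ 0.0029, -0.0002],
       [-0.0028, -0.0023],
       [-0.0008,  0.001 ]]))
round (array([ 0.6134,  0.2845, -0.1094]), array([[ 0.0004, -0.0011],
       [ 0.0005,  0.0005],
       [ 0.0001,  0.001 ],
       [-0.001 , -0.0004]]))
dia (array([ 0.5913,  0.2223, -0.1563]), array([[ 0.0013, -0.0013],
       [ 0.0011,  0.0004],
       [-0.0005,  0.0001],
       [-0.0019,  0.0009]]))
sq (array([ 0.5835,  0.1579, -0.3347]), array([[ 0.0019, -0.0021],
       [ 0.0013, -0.0001],
       [-0.0007, -0.0008],
       [-0.0025,  0.003 ]]))
tri (array([0.5413, 0.2991, 0.1421]), array([[-0.0005, -0.0008],
       [ 0.0004,  0.    ],
       [ 0.0003, -0.0011],
       [-0.0003,  0.0018]]))
tee (array([ 0.5207,  0.2374, -0.0717]), array([[-0.0001,  0.0006],
       [ 0.0012, -0.001 ],
       [-0.001 ,  0.0001],
       [-0.0001,  0.0003]]))
bar (array([ 0.5064,  0.1735, -0.1244]), array([[-0.0002, -0.0008],
       [-0.0002,  0.0006],
       [ 0.0005,  0.0001],
       [-0.0001,  0.0001]]))
(array([ 0.4667, -0.2386,  0.6308]), array([[ 0.0004,  0.0005],
       [ 0.0018,  0.0005],
       [-0.0012, -0.0007],
       [-0.001 , -0.0004]]))
```

```bash
cat >> h.py <<'E'
def tri(c1,p1,c2,p2):
    A=[];b=[]
    for c,p in((c1,p1),(c2,p2)):
        o,d=ray(c,*p);d/=np.linalg.norm(d);M=np.eye(3)-np.outer(d,d);A.append(M);b.append(M@o)
    return np.linalg.lstsq(np.vstack(A),np.hstack(b),rcond=None)[0]
def tool_a(q):
    from scipy.spatial.transform import Rotation as Ro
    m=Ro.from_quat(q).as_matrix(); return np.arctan2(m[1,0],m[0,0]),m
def plan(x0,a0,x1,a1,n):
    """n equal rows, tool rotates first? shift expressed in the frame at start of row"""
    x0,x1=np.array(x0),np.array(x1); d=(x1-x0)/n; da=(a1-a0)/n; out=[];X=np.zeros(3)
    for i in range(n):
        a=a0+i*da
        v=[d[0]*np.cos(a)+d[1]*np.sin(a), d[0]*np.sin(a)-d[1]*np.cos(a), -d[2]]
        out.append(([round(k,4) for k in v],round(float(-np.degrees(da)),2)))
    return out
def pl(x1,a1,n):
    from bench import r
    s=r.read_state(); a,m=tool_a(s["eef_rot"]); print("now",s["time"],s["ee_pos"].round(4),"a",round(a,4),"zax",m[:,2].round(4),"w",round(s["width"],4))
    x0,a0=s["ee_pos"],a
    if not isinstance(x1[0],(list,tuple)): x1=[(*x1,a1,n)]
    for w in x1:
        print("->",w)
        for k in plan(x0,a0,w[:3],w[3],w[4]): print(k)
        x0,a0=w[:3],w[3]
E
python3 - <<'E'
from bench import cams
from h import *
np.set_printoptions(precision=4,suppress=True)
t=cams.camera("top"); s=cams.camera("scene")
print("syrup cap",tri(t,(280,142),s,(240,113)))
print("tamper knob",tri(t,(246.5,132),s,(201,170)))
print("canister knob",tri(t,(185,114),s,(138,171)))
for p in [(190,149),(212,120)]: print(onz(t,*p,0.0)[:2],onz(t,*p,.1)[:2])
print("dessert lid",onz(t,395.6,190,.104)); print("cups rim",onz(t,347,204,.104))
for q in["dessert","cups","syrup","tamper"]:
  o=cams.outline_of("top",q)
  if o: 
    (c,rad)=cv2.minEnclosingCircle(np.argwhere(o[0]["pixels"])[:,::-1].astype(np.float32)); print(q,c,rad)
b=np.array([.5208,-.2767]);y=.1985;Rm=np.array([[np.cos(y),-np.sin(y)],[np.sin(y),np.cos(y)]])
for l in[(.042,.065),(.042,-.065),(-.046,-.065),(-.046,.065)]: print(l,b+Rm@l)
print("yellow",onz(t,246,227,.0),"black",onz(t,200,288,.0))
pl([(.30,-.40,.42,1.2,6),(.44,-.05,.42,1.571,10),(.46,.2,.42,1.571,7),(.56,.26,.42,1.461,4)],0,0)
E
```

```text
syrup cap [ 0.6647 -0.0554  0.2629]
tamper knob [0.7647 0.0183 0.0711]
canister knob [0.8023 0.1601 0.1357]
[0.7619 0.1775] [0.7266 0.1621]
[0.8376 0.1125] [0.7965 0.1021]
dessert lid [ 0.5684 -0.3259  0.104 ]
cups rim [ 0.5466 -0.2045  0.104 ]
dessert (394.9497375488281, 192.42591857910156) 16.919265747070312
cups (346.0586242675781, 204.6724090576172) 18.208110809326172
syrup (278.0, 161.0) 26.305992126464844
tamper (247.5, 139.5) 13.285429954528809
(0.042, 0.065) [ 0.5492 -0.2047]
(0.042, -0.065) [ 0.5748 -0.3321]
(-0.046, -0.065) [ 0.4885 -0.3495]
(-0.046, 0.065) [ 0.4629 -0.222 ]
yellow [0.5353 0.0479 0.    ] black [0.3918 0.178  0.    ]
now 1.9 [ 0.2746 -0.5615  0.4048] a 0.4548 zax [ 0.     -0.0001 -1.    ] w 0.0871
-> (0.3, -0.4, 0.42, 1.2, 6)
([np.float64(0.0156), np.float64(-0.0223), np.float64(-0.0025)], -7.12)
([np.float64(0.0183), np.float64(-0.0202), np.float64(-0.0025)], -7.12)
([np.float64(0.0206), np.float64(-0.0178), np.float64(-0.0025)], -7.12)
([np.float64(0.0227), np.float64(-0.0151), np.float64(-0.0025)], -7.12)
([np.float64(0.0244), np.float64(-0.0122), np.floa
[... 901 characters left out ...]
)
([np.float64(0.0357), np.float64(0.0029), np.float64(-0.0)], -0.0)
([np.float64(0.0357), np.float64(0.0029), np.float64(-0.0)], -0.0)
([np.float64(0.0357), np.float64(0.0029), np.float64(-0.0)], -0.0)
([np.float64(0.0357), np.float64(0.0029), np.float64(-0.0)], -0.0)
([np.float64(0.0357), np.float64(0.0029), np.float64(-0.0)], -0.0)
([np.float64(0.0357), np.float64(0.0029), np.float64(-0.0)], -0.0)
-> (0.56, 0.26, 0.42, 1.461, 4)
([np.float64(0.015), np.float64(0.025), np.float64(-0.0)], 1.58)
([np.float64(0.0157), np.float64(0.0246), np.float64(-0.0)], 1.58)
([np.float64(0.0163), np.float64(0.0241), np.float64(-0.0)], 1.58)
([np.float64(0.017), np.float64(0.0237), np.float64(-0.0)], 1.58)
```

Emit:
carry_out:
  rows:
    - {"jaw": 0.05,"delta_pos": [0.016,-0.022,-0.003],"yaw": -8}
    - {"jaw": 0.05,"delta_pos": [0.018,-0.02,-0.003],"yaw": -8}
    - {"jaw": 0.05,"delta_pos": [0.021,-0.018,-0.003],"yaw": -8}
    - {"jaw": 0.05,"delta_pos": [0.023,-0.014,-0.003],"yaw": -8}
    - {"jaw": 0.05,"delta_pos": [0.025,-0.011,-0.003],"yaw": -8}
    - {"jaw": 0.05,"delta_pos": [0.026,-0.007,0],"yaw": -8}
    - {"jaw": 0.05,"delta_pos": [0.038,0.008,0],"yaw": -8}
    - {"jaw": 0.05,"delta_pos": [0.038,0.012,0],"yaw": -8}
    - {"jaw": 0.05,"delta_pos": [0.038,0.014,0],"yaw": 0}
    - {"jaw": 0.05,"delta_pos": [0.038,0.014,0],"yaw": 0}
  grip_force: 20

```text
time: 2.9
ee_pos: [0.3621, -0.2524, 0.42]
eef_rot: [0.707, 0.708, -0.0, 0.0]
ft_force: [0.9, -0.8, 0.2]
width: 0.0497
```

```bash
python3 - <<'E'
from h import *
pl([(.46,.12,.41,1.5,9),(.56,.24,.38,1.461,5)],0,0)
E
```

```text
now 2.9 [ 0.3621 -0.2524  0.42  ] a 1.572 zax [ 4.e-04 -6.e-04 -1.e+00] w 0.0497
-> (0.46, 0.12, 0.41, 1.5, 9)
([np.float64(0.0414), np.float64(0.0109), np.float64(0.0011)], 0.46)
([np.float64(0.0414), np.float64(0.0106), np.float64(0.0011)], 0.46)
([np.float64(0.0415), np.float64(0.0103), np.float64(0.0011)], 0.46)
([np.float64(0.0416), np.float64(0.0099), np.float64(0.0011)], 0.46)
([np.float64(0.0417), np.float64(0.0096), np.float64(0.0011)], 0.46)
([np.float64(0.0418), np.float64(0.0093), np.float64(0.0011)], 0.46)
([np.float64(0.0418), np.float64(0.0089), np.float64(0.0011)], 0.46)
([np.float64(0.0419), np.float64(0.0086), np.float64(0.0011)], 0.46)
([np.float64(0.042), np.float64(0.0083), np.float64(0.0011)], 0.46)
-> (0.56, 0.24, 0.38, 1.461, 5)
([np.float64(0.0254), np.float64(0.0183), np.float64(0.006)], 0.45)
([np.float64(0.0255), np.float64(0.0181), np.float64(0.006)], 0.45)
([np.float64(0.0256), np.float64(0.0179), np.float64(0.006)], 0.45)
([np.float64(0.0258), np.float64(0.0177), np.float64(0.006)], 0.45)
([np.float64(0.0259), np.float64(0.0175), np.float64(0.006)], 0.45)
```

Emit:
carry_out:
  rows:
    - {"jaw": 0.05,"delta_pos": [0.041,0.011,0],"yaw": 0}
    - {"jaw": 0.05,"delta_pos": [0.041,0.011,0],"yaw": 0}
    - {"jaw": 0.05,"delta_pos": [0.041,0.011,0],"yaw": 0}
    - {"jaw": 0.05,"delta_pos": [0.041,0.011,0],"yaw": 0}
    - {"jaw": 0.05,"delta_pos": [0.041,0.011,0],"yaw": 0}
    - {"jaw": 0.05,"delta_pos": [0.041,0.011,0],"yaw": 0}
    - {"jaw": 0.05,"delta_pos": [0.041,0.011,0],"yaw": 0}
    - {"jaw": 0.05,"delta_pos": [0.041,0.011,0],"yaw": 0}
    - {"jaw": 0.05,"delta_pos": [0.041,0.011,0],"yaw": 0}
    - {"jaw": 0.05,"delta_pos": [0.03,0.02,0.0],"yaw": 6}

```text
time: 3.9
ee_pos: [0.4798, 0.1481, 0.4205]
eef_rot: [0.742, 0.67, 0.001, 0.001]
ft_force: [0.8, -1.9, -0.6]
width: 0.05
```

```bash
python3 - <<'E'
from h import *
from bench import cams,r
w=cams.camera("wrist"); cv2.imwrite("pics/w1.png",w["img"])
s=r.read_state();a,m=tool_a(s["eef_rot"])
o=-w["R"].T@w["t"]; print("cam in tool",m.T@(o-s["ee_pos"]),"fwd",m.T@w["R"][2]); print(s["ee_pos"],a)
print(proj(w,[.5592,.2276,0]))
pl([(.6134,.2845,.40,1.461,5)],0,0)
E
```

```text
cam in tool [ 0.07042383 -0.00260626  0.01887604] fwd [-0.27289699  0.00523981  0.96202899]
[0.48192074 0.15099828 0.4197858 ] 1.453979932698951
[348.77301742 105.62357864]
now 3.95 [0.4819 0.151  0.4198] a 1.454 zax [ 0.0015  0.0034 -1.    ] w 0.0495
-> (0.6134, 0.2845, 0.4, 1.461, 5)
([np.float64(0.0296), np.float64(0.023), np.float64(0.004)], -0.08)
([np.float64(0.0296), np.float64(0.023), np.float64(0.004)], -0.08)
([np.float64(0.0295), np.float64(0.0231), np.float64(0.004)], -0.08)
([np.float64(0.0295), np.float64(0.0231), np.float64(0.004)], -0.08)
([np.float64(0.0295), np.float64(0.0232), np.float64(0.004)], -0.08)
```

View pics/w1.png

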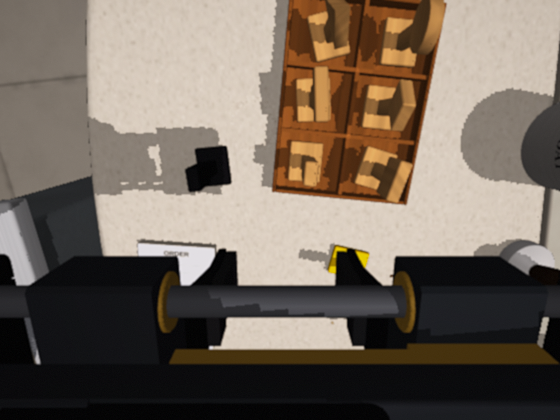

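Emit:
carry_out:
  rows:
    - {"jaw": 0.05,"delta_pos": [0.018,0.039,0.0],"yaw": 0}
    - {"jaw": 0.05,"delta_pos": [0.018,0.039,0.0],"yaw": 0}
    - {"jaw": 0.05,"delta_pos": [0.018,0.039,0],"yaw": 0}
    - {"jaw": 0.05,"delta_pos": [0,0,0],"yaw": 0}
    - {"jaw": 0.05,"delta_pos": [0,0,0],"yaw": 0}

```text
time: 4.45
ee_pos: [0.6027, 0.1871, 0.4187]
eef_rot: [0.743, 0.67, -0.0, -0.001]
ft_force: [-0.8, 0.4, 0.9]
width: 0.0502
```

```bash
python3 - <<'E'
from h import *
from bench import cams,r
w=cams.camera("wrist"); cv2.imwrite("pics/w2.png",w["img"])
np.savez("w2.npz",**w)
s=r.read_state();a,m=tool_a(s["eef_rot"])
print(s["ee_pos"],a)
def box(x,y,yaw,z0,L=.036,W=.044):
    c,q=np.cos(yaw),np.sin(yaw)
    return np.array([proj(w,[x+c*i*L/2-q*j*W/2,y+q*i*L/2+c*j*W/2,z0]) for i,j in((1,1),(1,-1),(-1,-1),(-1,1))])
im=cv2.resize(w["img"],(800,600))
for b in [box(.6134,.2845,-.1094,.014),box(.5413,.2991,.1421,.014),box(.5207,.2374,-.0717,.014),box(.5592,.2276,-.1959,.026,.152,.202)]:
    cv2.polylines(im,[(b*800/560).astype(np.int32)],1,(0,255,0),1)
for x,y,yaw in [(.6134,.2845,-.1094),(.5413,.2991,.1421)]:
    b=box(x,y,yaw,.078,.012,.040);cv2.polylines(im,[(b*800/560).astype(np.int32)],1,(255,255,0),1)
cv2.imwrite("pics/w2o.png",im)
E
```

```text
[0.60194842 0.18700286 0.41958369] 1.4678419577618693
```

View pics/w2o.png

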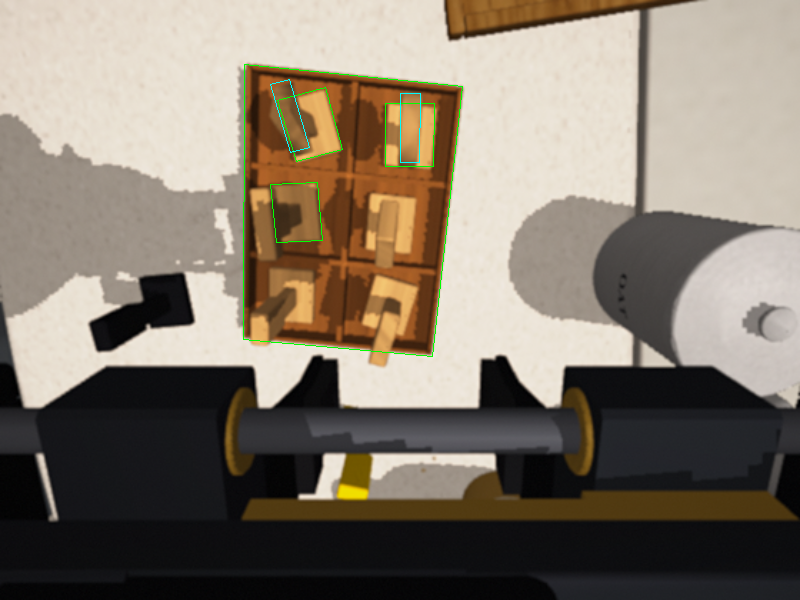

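```bash
python3 - <<'E'
from h import *
pl([(.6134,.2845,.40,1.461,3),(.6134,.2845,.246,1.461,4)],0,0)
E
```

```text
now 4.5 [0.6019 0.187  0.4196] a 1.4678 zax [-7.e-04  3.e-04 -1.e+00] w 0.0499
-> (0.6134, 0.2845, 0.4, 1.461, 3)
([np.float64(0.0327), np.float64(0.0005), np.float64(0.0065)], 0.13)
([np.float64(0.0327), np.float64(0.0004), np.float64(0.0065)], 0.13)
([np.float64(0.0327), np.float64(0.0003), np.float64(0.0065)], 0.13)
-> (0.6134, 0.2845, 0.246, 1.461, 4)
([np.float64(0.0), np.float64(0.0), np.float64(0.0385)], -0.0)
([np.float64(0.0), np.float64(0.0), np.float64(0.0385)], -0.0)
([np.float64(0.0), np.float64(0.0), np.float64(0.0385)], -0.0)
([np.float64(0.0), np.float64(0.0), np.float64(0.0385)], -0.0)
```

Emit:
carry_out:
  rows:
    - {"jaw": 0.045,"delta_pos": [0.0327,0.0005,0.0065],"yaw": 0.4}
    - {"jaw": 0.045,"delta_pos": [0.0327,0.0005,0.0065],"yaw": 0}
    - {"jaw": 0.045,"delta_pos": [0.0327,0.0003,0.0065],"yaw": 0}
    - {"jaw": 0.045,"delta_pos": [0,0,0.04],"yaw": 0}
    - {"jaw": 0.045,"delta_pos": [0,0,0.04],"yaw": 0}
    - {"jaw": 0.045,"delta_pos": [0,0,0.02],"yaw": 0}
    - {"jaw": 0.045,"delta_pos": [0,0,0],"yaw": 0}

```text
time: 5.2
ee_pos: [0.613, 0.2828, 0.2984]
eef_rot: [0.745, 0.667, -0.002, 0.0]
ft_force: [0.3, -0.1, 0.2]
width: 0.045
```

```bash
python3 - <<'E'
from h import *
from bench import cams,r
pl([(.6134,.2845,.246,1.461,3)],0,0)
for n in("wrist","scene"):
    w=cams.camera(n); cv2.imwrite(f"pics/{n}3.png",w["img"])
cv2.imwrite("pics/s3c.png",cv2.resize(w["img"][200:340,80:260],(771,600)))
E
```

```text
now 5.2 [0.613  0.2828 0.2984] a 1.4602 zax [-0.0027 -0.0029 -1.    ] w 0.045
-> (0.6134, 0.2845, 0.246, 1.461, 3)
([np.float64(0.0006), np.float64(0.0001), np.float64(0.0175)], -0.02)
([np.float64(0.0006), np.float64(0.0001), np.float64(0.0175)], -0.02)
([np.float64(0.0006), np.float64(0.0001), np.float64(0.0175)], -0.02)
```

View pics/wrist3.png

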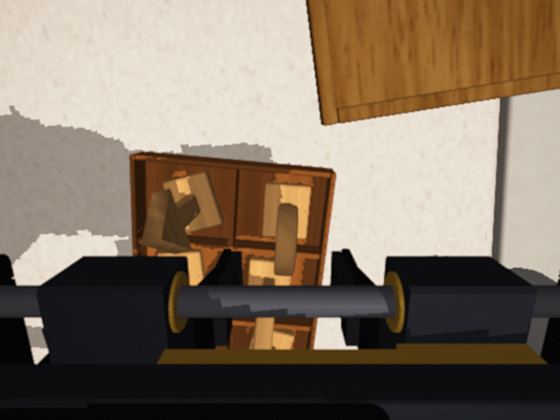

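View pics/s3c.png

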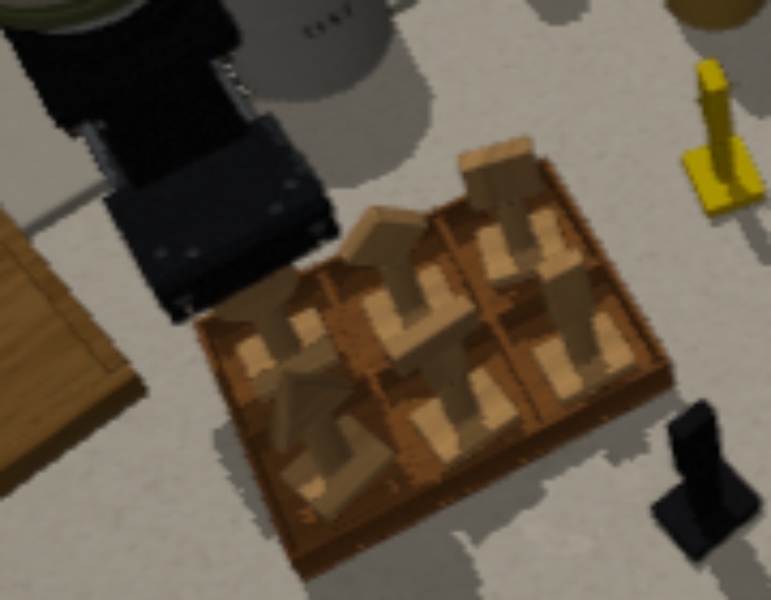

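Emit:
carry_out:
  rows:
    - {"jaw": 0.045,"delta_pos": [0.0015,0.0005,0.0175],"yaw": 0}
    - {"jaw": 0.045,"delta_pos": [0.0,0,0.0175],"yaw": 0}
    - {"jaw": 0.045,"delta_pos": [0,0,0.0175],"yaw": 0}
    - {"jaw": 0.045,"delta_pos": [0,0,0],"yaw": 0}
    - {"jaw": 0.0,"delta_pos": [0,0,0],"yaw": 0}
    - {"jaw": 0.0,"delta_pos": [0,0,0],"yaw": 0}
    - {"jaw": 0,"delta_pos": [0,0,0],"yaw": 0}
    - {"jaw": 0,"delta_pos": [0,0,0],"yaw": 0}
    - {"jaw": 0,"delta_pos": [0,0,0],"yaw": 0}
  grip_force: 20

```text
time: 6.2
ee_pos: [0.6149, 0.2856, 0.2481]
eef_rot: [0.745, 0.667, 0.0, 0.0]
ft_force: [0.1, -0.2, -0.1]
width: 0.0129
```

```bash
python3 - <<'E'
from h import *
pl([(.6134,.2845,.39,1.461,4),(.46,.15,.41,1.571,6),(.43,-.15,.41,1.7,7),(.4885,-.3495,.41,1.769,6)],0,0)
E
```

```text
now 6.2 [0.6149 0.2856 0.2481] a 1.4601 zax [ 5.e-04  1.e-04 -1.e+00] w 0.0129
-> (0.6134, 0.2845, 0.39, 1.461, 4)
([np.float64(-0.0003), np.float64(-0.0004), np.float64(-0.0355)], -0.01)
([np.float64(-0.0003), np.float64(-0.0004), np.float64(-0.0355)], -0.01)
([np.float64(-0.0003), np.float64(-0.0004), np.float64(-0.0355)], -0.01)
([np.float64(-0.0003), np.float64(-0.0004), np.float64(-0.0355)], -0.01)
-> (0.46, 0.15, 0.41, 1.571, 6)
([np.float64(-0.0251), np.float64(-0.023), np.float64(-0.0033)], -1.05)
([np.float64(-0.0247), np.float64(-0.0234), np.float64(-0.0033)], -1.05)
([np.float64(-0.0242), np.float64(-0.0239), np.float64(-0.0033)], -1.05)
([np.float64(-0.0238), np.float64(-0.0243), np.float64(-0.0033)], -1.05)
([np.float64(-0.0233), np.float64(-0.0247), np.float64(-0.0033)], -1.05)
([np.float64(-0.0229), np.float64(-0.0252), np.float64(-0.0033)], -1.05)
-> (0.43, -0.15, 0.41, 1.7, 7)
([np.float64(-0.0429), np.float64(-0.0043), np.float64(-0.0)], -1.06)
([np.float64(-0.0428), np.float64(-0.0051), np.float64(-0.0)], -1.06)
([np.float64(-0.0427), np.float64(-0.0059), np.float64(-0.0)], -1.06)
([np.float64(-0.0426), np.float64(-0.0067), np.float64(-0.0)], -1.06)
([np.float64(-0.0424), np.float64(-0.0074), np.float64(-0.0)], -1.06)
([np.float64(-0.0423), np.float64(-0.0082), np.float64(-0.0)], -1.06)
([np.float64(-0.0421), np.float64(-0.009), np.float64(-0.0)], -1.06)
-> (0.4885, -0.3495, 0.41, 1.769, 6)
([np.float64(-0.0342), np.float64(0.0054), np.float64(-0.0)], -0.66)
([np.float64(-0.0343), np.float64(0.005), np.float64(-0.0)], -0.66)
([np.float64(-0.0343), np.float64(0.0046), np.float64(-0.0)], -0.66)
([np.float64(-0.0344), np.float64(0.0042), np.float64(-0.0)], -0.66)
([np.float64(-0.0344), np.float64(0.0038), np.float64(-0.0)], -0.66)
([np.float64(-0.0345), np.float64(0.0034), np.float64(-0.0)], -0.66)
```

Emit:
carry_out:
  rows:
    - {"jaw": 0,"delta_pos": [0,0,-0.02],"yaw": 0}
    - {"jaw": 0,"delta_pos": [0,0,-0.035],"yaw": 0}
    - {"jaw": 0,"delta_pos": [0,0,-0.035],"yaw": 0}
    - {"jaw": 0,"delta_pos": [0,0,-0.035],"yaw": 0}
    - {"jaw": 0,"delta_pos": [0,0,-0.02],"yaw": 0}
    - {"jaw": 0,"delta_pos": [-0.025,-0.024,-0.003],"yaw": -1}
    - {"jaw": 0,"delta_pos": [-0.025,-0.024,-0.003],"yaw": -1}
    - {"jaw": 0,"delta_pos": [-0.025,-0.025,-0.003],"yaw": -1}
    - {"jaw": 0,"delta_pos": [-0.025,-0.025,-0.003],"yaw": -1}
    - {"jaw": 0,"delta_pos": [-0.025,-0.025,-0.003],"yaw": -1}

```text
time: 7.2
ee_pos: [0.4817, 0.1695, 0.4075]
eef_rot: [0.715, 0.699, -0.0, 0.0]
ft_force: [1.1, -0.7, 0.4]
width: 0.0116
```

Emit:
carry_out:
  rows:
    - {"jaw": 0,"delta_pos": [-0.025,-0.025,0],"yaw": -1}
    - {"jaw": 0,"delta_pos": [-0.042,-0.005,0],"yaw": -1}
    - {"jaw": 0,"delta_pos": [-0.042,-0.005,0],"yaw": -1}
    - {"jaw": 0,"delta_pos": [-0.042,-0.005,0],"yaw": -1}
    - {"jaw": 0,"delta_pos": [-0.042,-0.005,0],"yaw": -1}
    - {"jaw": 0,"delta_pos": [-0.042,-0.005,0],"yaw": -1}
    - {"jaw": 0,"delta_pos": [-0.042,-0.005,0],"yaw": -1}
    - {"jaw": 0,"delta_pos": [-0.042,-0.005,0],"yaw": -1}

```text
time: 8.0
ee_pos: [0.4354, -0.1508, 0.4081]
eef_rot: [0.664, 0.747, -0.0, 0.001]
ft_force: [0.6, 0.3, -0.1]
width: 0.0117
```

```bash
python3 - <<'E'
from h import *
from bench import cams
w=cams.camera("scene"); cv2.imwrite(f"pics/s4.png",w["img"])
pl([(.4885,-.3495,.41,1.769,6)],0,0)
E
```

```text
now 8.05 [ 0.4344 -0.158   0.4076] a 1.6812 zax [-3.0e-04 -2.7e-03 -1.0e+00] w 0.0115
-> (0.4885, -0.3495, 0.41, 1.769, 6)
([np.float64(-0.0327), np.float64(0.0054), np.float64(-0.0004)], -0.84)
([np.float64(-0.0328), np.float64(0.005), np.float64(-0.0004)], -0.84)
([np.float64(-0.0329), np.float64(0.0045), np.float64(-0.0004)], -0.84)
([np.float64(-0.0329), np.float64(0.004), np.float64(-0.0004)], -0.84)
([np.float64(-0.033), np.float64(0.0035), np.float64(-0.0004)], -0.84)
([np.float64(-0.033), np.float64(0.003), np.float64(-0.0004)], -0.84)
```

View pics/s4.png

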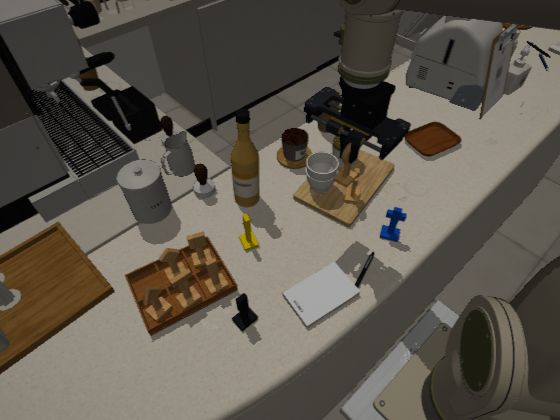

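Emit:
carry_out:
  rows:
    - {"jaw": 0,"delta_pos": [-0.033,0.005,0],"yaw": -0.84}
    - {"jaw": 0,"delta_pos": [-0.033,0.005,0],"yaw": -0.84}
    - {"jaw": 0,"delta_pos": [-0.033,0.0045,0],"yaw": -0.84}
    - {"jaw": 0,"delta_pos": [-0.033,0.004,0],"yaw": -0.84}
    - {"jaw": 0,"delta_pos": [-0.033,0.0035,0],"yaw": -0.84}
    - {"jaw": 0,"delta_pos": [-0.033,0.003,0],"yaw": -0.84}
    - {"jaw": 0,"delta_pos": [0,0,0.04],"yaw": 0}
    - {"jaw": 0,"delta_pos": [0,0,0.02],"yaw": 0}
    - {"jaw": 0,"delta_pos": [0,0,0],"yaw": 0}

```text
time: 8.95
ee_pos: [0.4901, -0.3408, 0.3447]
eef_rot: [0.631, 0.776, -0.0, -0.003]
ft_force: [-0.7, -0.3, -0.3]
width: 0.0116
```

```bash
python3 - <<'E'
from h import *
from bench import cams
w=cams.camera("scene"); im=cv2.imread("pics/scene0.png"); t=cams.camera("top"); im2=cv2.imread("pics/top0.png")
cv2.imwrite("pics/s5.png",w["img"]); cv2.imwrite("pics/t5.png",t["img"])
def box(w,x,y,yaw,z0,L=.036,W=.044):
    c,q=np.cos(yaw),np.sin(yaw)
    return np.array([proj(w,[x+c*i*L/2-q*j*W/2,y+q*i*L/2+c*j*W/2,z0]) for i,j in((1,1),(1,-1),(-1,-1),(-1,1))])
def ov(w,im,x0,y0,x1,y1,k,f):
    a=cv2.resize(im[y0:y1,x0:x1],None,fx=k,fy=k,interpolation=cv2.INTER_CUBIC)
    for b in [box(w,.5208,-.2767,.1985,.016,.172,.262),box(w,.4667,-.2386,.6308,.026)]:
        cv2.polylines(a,[((b-[x0,y0]+.5)*k*16).astype(np.int32)],1,(0,255,0),1,cv2.LINE_AA,4)
    cv2.imwrite(f,a)
ov(w,im,285,135,405,225,6,"pics/o1.png");ov(t,im2,305,165,440,270,5,"pics/o2.png")
pl([(.4885,-.3495,.28,1.769,3)],0,0)
E
```

```text
now 9.05 [ 0.4911 -0.341   0.3486] a 1.7754 zax [ 4.e-04 -1.e-04 -1.e+00] w 0.0123
-> (0.4885, -0.3495, 0.28, 1.769, 3)
([np.float64(-0.0026), np.float64(-0.0014), np.float64(0.0229)], 0.12)
([np.float64(-0.0026), np.float64(-0.0014), np.float64(0.0229)], 0.12)
([np.float64(-0.0026), np.float64(-0.0014), np.float64(0.0229)], 0.12)
```

View pics/o1.png

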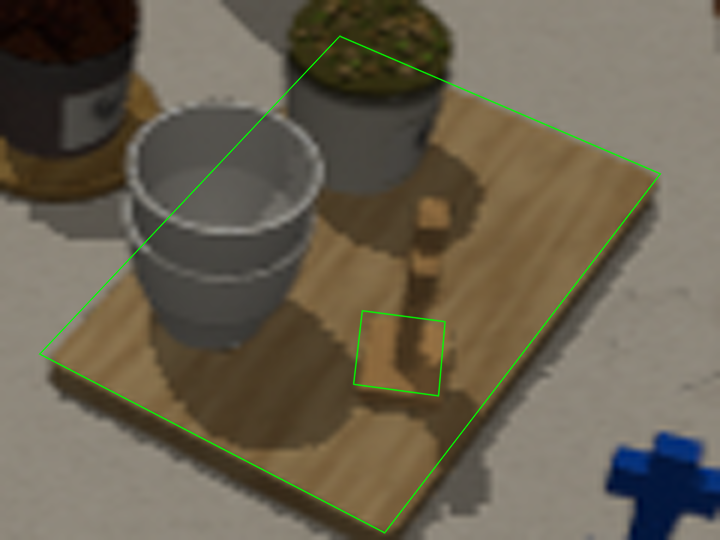

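View pics/o2.png

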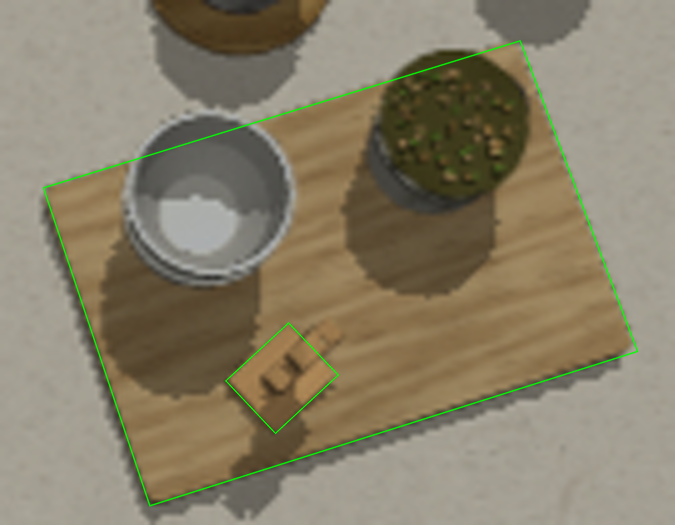

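View pics/s5.png

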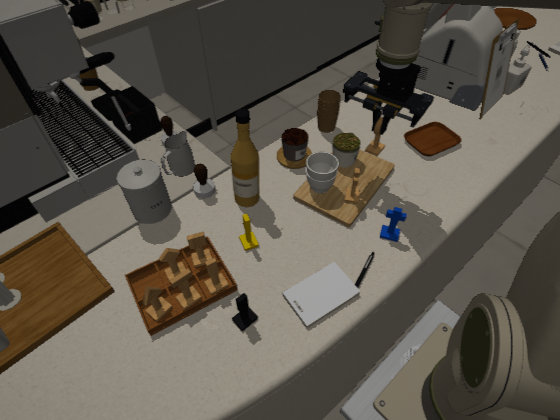

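Emit:
carry_out:
  rows:
    - {"jaw": 0,"delta_pos": [-0.0026,-0.0014,0.023],"yaw": 0.2}
    - {"jaw": 0,"delta_pos": [-0.0026,-0.0014,0.023],"yaw": 0.1}
    - {"jaw": 0,"delta_pos": [-0.0026,-0.0014,0.023],"yaw": 0}
    - {"jaw": 0,"delta_pos": [0,0,0.005],"yaw": 0}
    - {"jaw": 0,"delta_pos": [0,0,0],"yaw": 0}
    - {"jaw": 0,"delta_pos": [0,0,0],"yaw": 0}

```text
time: 9.65
ee_pos: [0.489, -0.3497, 0.2758]
eef_rot: [0.633, 0.774, 0.0, 0.001]
ft_force: [0.8, 0.1, 0.0]
width: 0.0122
```

```bash
python3 - <<'E'
from h import *
pl([(.4885,-.3495,.261,1.769,3)],0,0)
E
```

```text
now 9.65 [ 0.489  -0.3497  0.2758] a 1.77 zax [ 0.0022 -0.0015 -1.    ] w 0.0122
-> (0.4885, -0.3495, 0.261, 1.769, 3)
([np.float64(0.0001), np.float64(-0.0001), np.float64(0.0049)], 0.02)
([np.float64(0.0001), np.float64(-0.0001), np.float64(0.0049)], 0.02)
([np.float64(0.0001), np.float64(-0.0001), np.float64(0.0049)], 0.02)
```

Emit:
carry_out:
  rows:
    - {"jaw": 0,"delta_pos": [0,0,0.005],"yaw": 0}
    - {"jaw": 0,"delta_pos": [0,0,0.005],"yaw": 0}
    - {"jaw": 0,"delta_pos": [0,0,0.004],"yaw": 0}
    - {"jaw": 0,"delta_pos": [0,0,0.0],"yaw": 0}
    - {"jaw": 0,"delta_pos": [0,0,0],"yaw": 0}

```text
time: 10.15
ee_pos: [0.4882, -0.3497, 0.2596]
eef_rot: [0.633, 0.774, 0.0, -0.0]
ft_force: [0.0, 0.5, -0.6]
width: 0.0122
```

Emit:
carry_out:
  rows:
    - {"jaw": 0,"delta_pos": [0,0,0.001],"yaw": 0}
    - {"jaw": 0,"delta_pos": [0,0,0],"yaw": 0}

```text
time: 10.35
ee_pos: [0.4883, -0.3497, 0.2595]
eef_rot: [0.633, 0.774, -0.0, 0.0]
ft_force: [-2.0, 0.8, 7.4]
width: 0.0118
```

Contact (7 N). Open to 32 mm, and rise.

Emit:
carry_out:
  rows:
    - {"jaw": 0.032,"delta_pos": [0,0,0],"yaw": 0}
    - {"jaw": 0.032,"delta_pos": [0,0,0],"yaw": 0}
    - {"jaw": 0.032,"delta_pos": [0,0,0],"yaw": 0}
    - {"jaw": 0.032,"delta_pos": [0,0,-0.02],"yaw": 0}
    - {"jaw": 0.032,"delta_pos": [0,0,-0.04],"yaw": 0}
    - {"jaw": 0.032,"delta_pos": [0,0,-0.04],"yaw": 0}
    - {"jaw": 0.032,"delta_pos": [0,0,-0.02],"yaw": 0}

```text
time: 11.05
ee_pos: [0.4887, -0.3498, 0.3824]
eef_rot: [0.633, 0.774, 0.0, 0.002]
ft_force: [0.3, -0.3, -0.2]
width: 0.0321
```

```bash
python3 - <<'E'
from h import *
from bench import cams
for n in("scene","top"):
  w=cams.camera(n); cv2.imwrite(f"pics/{n}6.png",w["img"])
cv2.imwrite("pics/s6c.png",cv2.resize(cv2.imread("pics/scene6.png")[100:240,270:450],(771,600)))
pl([(.40,-.28,.37,1.769,4)],0,0)
E
```

```text
now 11.15 [ 0.489  -0.3499  0.3823] a 1.7697 zax [ 0.0045 -0.0034 -1.    ] w 0.032
-> (0.4, -0.28, 0.37, 1.769, 4)
([np.float64(0.0215), np.float64(-0.0183), np.float64(0.0031)], 0.01)
([np.float64(0.0215), np.float64(-0.0184), np.float64(0.0031)], 0.01)
([np.float64(0.0215), np.float64(-0.0184), np.float64(0.0031)], 0.01)
([np.float64(0.0215), np.float64(-0.0184), np.float64(0.0031)], 0.01)
```

View pics/s6c.png

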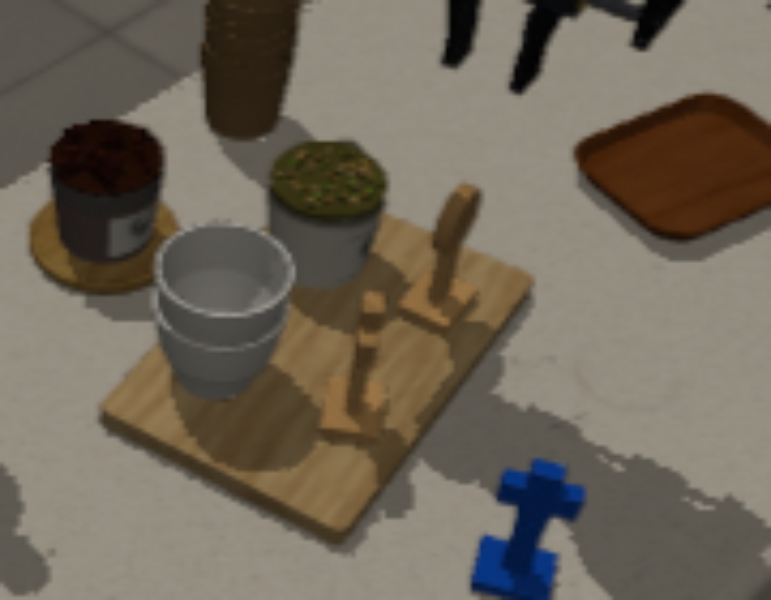

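```bash
python3 - <<'E'
from h import *
pl([(.44,-.30,.40,2.202,4)],0,0)
E
```

```text
now 11.15 [ 0.489  -0.3499  0.3823] a 1.7697 zax [ 0.0045 -0.0034 -1.    ] w 0.032
-> (0.44, -0.3, 0.4, 2.202, 4)
([np.float64(0.0146), np.float64(-0.0095), np.float64(-0.0044)], -6.19)
([np.float64(0.0156), np.float64(-0.0079), np.float64(-0.0044)], -6.19)
([np.float64(0.0163), np.float64(-0.0062), np.float64(-0.0044)], -6.19)
([np.float64(0.0169), np.float64(-0.0044), np.float64(-0.0044)], -6.19)
```

Emit:
carry_out:
  rows:
    - {"jaw": 0.032,"delta_pos": [0.004,0.01,-0.007],"yaw": -6.2}
    - {"jaw": 0.032,"delta_pos": [0.004,0.011,-0.007],"yaw": -6.2}
    - {"jaw": 0.032,"delta_pos": [0.003,0.012,-0.007],"yaw": -6.2}
    - {"jaw": 0.032,"delta_pos": [0.002,0.012,0],"yaw": -6.2}
    - {"jaw": 0.032,"delta_pos": [0,0,0],"yaw": 0}
    - {"jaw": 0.032,"delta_pos": [0,0,0],"yaw": 0}

```text
time: 11.75
ee_pos: [0.5254, -0.3216, 0.3987]
eef_rot: [0.454, 0.891, 0.0, -0.001]
ft_force: [0.4, 0.2, 0.2]
width: 0.032
```

```bash
python3 - <<'E'
from h import *
from bench import cams,r
w=cams.camera("wrist"); cv2.imwrite("pics/w7.png",w["img"]);np.savez("w7.npz",**w)
def box(x,y,yaw,z0,L=.036,W=.044):
    c,q=np.cos(yaw),np.sin(yaw)
    return np.array([proj(w,[x+c*i*L/2-q*j*W/2,y+q*i*L/2+c*j*W/2,z0]) for i,j in((1,1),(1,-1),(-1,-1),(-1,1))])
im=cv2.resize(w["img"],(800,600))
for b in [box(.5208,-.2767,.1985,.016,.172,.262),box(.4667,-.2386,.6308,.026),box(.4667,-.2386,.6308,.112,.012,.018)]:
    cv2.polylines(im,[(b*800/560).astype(np.int32)],1,(0,255,0),1)
cv2.imwrite("pics/w7o.png",im)
pl([(.4667,-.2386,.40,2.202,4)],0,0)
E
```

```text
now 11.8 [ 0.5251 -0.322   0.3989] a 2.199 zax [-1.3e-03  4.0e-04 -1.0e+00] w 0.0322
-> (0.4667, -0.2386, 0.4, 2.202, 4)
([np.float64(0.0255), np.float64(0.0004), np.float64(-0.0003)], -0.04)
([np.float64(0.0255), np.float64(0.0005), np.float64(-0.0003)], -0.04)
([np.float64(0.0255), np.float64(0.0005), np.float64(-0.0003)], -0.04)
([np.float64(0.0255), np.float64(0.0005), np.float64(-0.0003)], -0.04)
```

View pics/w7o.png

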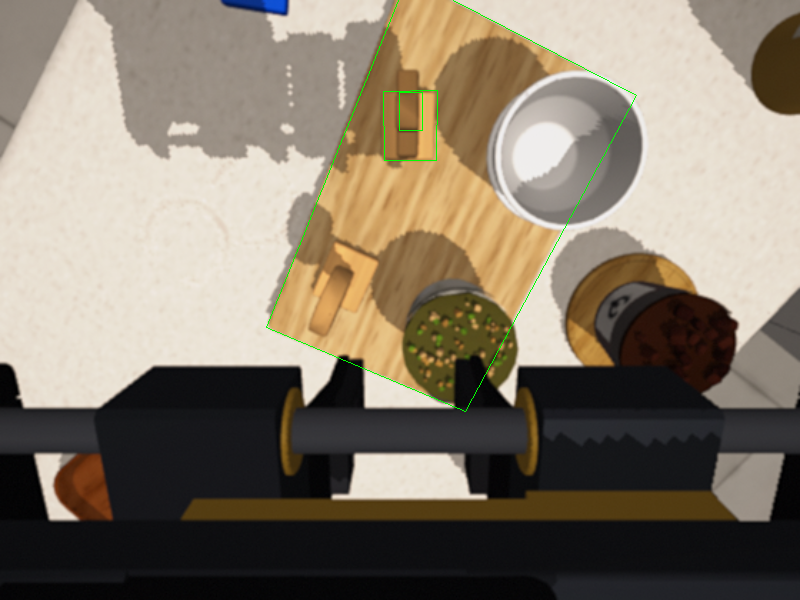

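Emit:
carry_out:
  rows:
    - {"jaw": 0.032,"delta_pos": [0.0255,0.0005,0.0],"yaw": 0}
    - {"jaw": 0.032,"delta_pos": [0.0255,0.0005,0.0],"yaw": 0}
    - {"jaw": 0.032,"delta_pos": [0.0255,0.0005,0],"yaw": 0}
    - {"jaw": 0.032,"delta_pos": [0.0255,0.0005,0],"yaw": 0}
    - {"jaw": 0.032,"delta_pos": [0,0,0.04],"yaw": 0}
    - {"jaw": 0.032,"delta_pos": [0,0,0.04],"yaw": 0}
    - {"jaw": 0.032,"delta_pos": [0,0,0],"yaw": 0}
    - {"jaw": 0.032,"delta_pos": [0,0,0],"yaw": 0}

```text
time: 12.6
ee_pos: [0.4668, -0.2384, 0.3203]
eef_rot: [0.453, 0.891, 0.0, -0.0]
ft_force: [0.6, 0.4, 0.6]
width: 0.0323
```

```bash
python3 - <<'E'
from h import *
from bench import cams
pl([(.4667,-.2386,.259,2.202,3)],0,0)
w=cams.camera("wrist"); cv2.imwrite("pics/w8.png",w["img"])
E
```

```text
now 12.6 [ 0.4668 -0.2384  0.3203] a 2.2007 zax [-8.e-04  6.e-04 -1.e+00] w 0.0323
-> (0.4667, -0.2386, 0.259, 2.202, 3)
([np.float64(-0.0), np.float64(-0.0001), np.float64(0.0204)], -0.03)
([np.float64(-0.0), np.float64(-0.0001), np.float64(0.0204)], -0.03)
([np.float64(-0.0), np.float64(-0.0001), np.float64(0.0204)], -0.03)
```

View pics/w8.png

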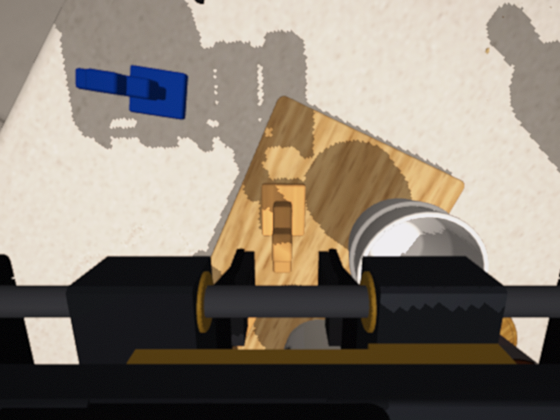

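Emit:
carry_out:
  rows:
    - {"jaw": 0.032,"delta_pos": [0,0,0.02],"yaw": 0}
    - {"jaw": 0.032,"delta_pos": [0,0,0.02],"yaw": 0}
    - {"jaw": 0.032,"delta_pos": [0,0,0.02],"yaw": 0}
    - {"jaw": 0.032,"delta_pos": [0,0,0],"yaw": 0}
    - {"jaw": 0,"delta_pos": [0,0,0],"yaw": 0}
    - {"jaw": 0,"delta_pos": [0,0,0],"yaw": 0}
    - {"jaw": 0,"delta_pos": [0,0,0],"yaw": 0}
    - {"jaw": 0,"delta_pos": [0,0,0],"yaw": 0}
    - {"jaw": 0,"delta_pos": [0,0,0],"yaw": 0}

```text
time: 13.55
ee_pos: [0.4671, -0.238, 0.2602]
eef_rot: [0.453, 0.892, -0.0, 0.0]
ft_force: [-0.9, 0.8, 4.8]
width: 0.0116
```

```bash
python3 - <<'E'
from h import *
pl([(.4667,-.2386,.40,2.202,4),(.43,-.15,.41,2.0,3),(.46,.15,.41,1.6,7),(.6084,.2851,.39,1.375,6)],0,0)
E
```

```text
now 13.55 [ 0.4671 -0.238   0.2602] a 2.2024 zax [ 4.e-04 -4.e-04 -1.e+00] w 0.0116
-> (0.4667, -0.2386, 0.4, 2.202, 4)
([np.float64(-0.0001), np.float64(-0.0002), np.float64(-0.035)], 0.01)
([np.float64(-0.0001), np.float64(-0.0002), np.float64(-0.035)], 0.01)
([np.float64(-0.0001), np.float64(-0.0002), np.float64(-0.035)], 0.01)
([np.float64(-0.0001), np.float64(-0.0002), np.float64(-0.035)], 0.01)
-> (0.43, -0.15, 0.41, 2.0, 3)
([np.float64(0.0311), np.float64(0.0076), np.float64(-0.0033)], 3.86)
([np.float64(0.0315), np.float64(0.0054), np.float64(-0.0033)], 3.86)
([np.float64(0.0318), np.float64(0.0033), np.float64(-0.0033)], 3.86)
-> (0.46, 0.15, 0.41, 1.6, 7)
([np.float64(0.0372), np.float64(0.0217), np.float64(-0.0)], 3.27)
([np.float64(0.0384), np.float64(0.0196), np.float64(-0.0)], 3.27)
([np.float64(0.0394), np.float64(0.0173), np.float64(-0.0)], 3.27)
([np.float64(0.0403), np.float64(0.0151), np.float64(-0.0)], 3.27)
([np.float64(0.0411), np.float64(0.0127), np.float64(-0.0)], 3.27)
([np.float64(0.0418), np.float64(0.0104), np.float64(-0.0)], 3.27)
([np.float64(0.0423), np.float64(0.008), np.float64(-0.0)], 3.27)
-> (0.6084, 0.2851, 0.39, 1.375, 6)
([np.float64(0.0218), np.float64(0.0254), np.float64(0.0033)], 2.15)
([np.float64(0.0227), np.float64(0.0245), np.float64(0.0033)], 2.15)
([np.float64(0.0236), np.float64(0.0237), np.float64(0.0033)], 2.15)
([np.float64(0.0245), np.float64(0.0228), np.float64(0.0033)], 2.15)
([np.float64(0.0253), np.float64(0.0218), np.float64(0.0033)], 2.15)
([np.float64(0.0261), np.float64(0.0209), np.float64(0.0033)], 2.15)
```

Emit:
carry_out:
  rows:
    - {"jaw": 0,"delta_pos": [0,0,-0.02],"yaw": 0}
    - {"jaw": 0,"delta_pos": [0,0,-0.035],"yaw": 0}
    - {"jaw": 0,"delta_pos": [0,0,-0.035],"yaw": 0}
    - {"jaw": 0,"delta_pos": [0,0,-0.035],"yaw": 0}
    - {"jaw": 0,"delta_pos": [0,0,-0.025],"yaw": 0}
    - {"jaw": 0,"delta_pos": [0.031,0.0076,0],"yaw": 3.9}
    - {"jaw": 0,"delta_pos": [0.0315,0.0054,0],"yaw": 3.9}
    - {"jaw": 0,"delta_pos": [0.032,0.0033,0],"yaw": 3.9}
    - {"jaw": 0,"delta_pos": [0.037,0.0217,0],"yaw": 3.3}
    - {"jaw": 0,"delta_pos": [0.0385,0.0196,0],"yaw": 3.3}

```text
time: 14.55
ee_pos: [0.4386, -0.0622, 0.4099]
eef_rot: [0.59, 0.807, -0.0, 0.0]
ft_force: [1.8, 0.3, -0.6]
width: 0.0118
```

Emit:
carry_out:
  rows:
    - {"jaw": 0,"delta_pos": [0.0395,0.0173,0],"yaw": 3.3}
    - {"jaw": 0,"delta_pos": [0.04,0.015,0],"yaw": 3.3}
    - {"jaw": 0,"delta_pos": [0.041,0.0127,0],"yaw": 3.3}
    - {"jaw": 0,"delta_pos": [0.042,0.0104,0],"yaw": 3.3}
    - {"jaw": 0,"delta_pos": [0.042,0.008,0],"yaw": 3.3}
    - {"jaw": 0,"delta_pos": [0.022,0.025,0],"yaw": 2.15}
    - {"jaw": 0,"delta_pos": [0.023,0.0245,0],"yaw": 2.15}
    - {"jaw": 0,"delta_pos": [0,0,0],"yaw": 0}

```text
time: 15.35
ee_pos: [0.5119, 0.1979, 0.4086]
eef_rot: [0.724, 0.69, 0.0, -0.002]
ft_force: [-0.2, -0.6, 0.2]
width: 0.0115
```

```bash
python3 - <<'E'
from h import *
pl([(.6084,.2851,.39,1.375,4)],0,0)
E
```

```text
now 15.35 [0.5119 0.1979 0.4086] a 1.522 zax [-0.0023  0.0034 -1.    ] w 0.0115
-> (0.6084, 0.2851, 0.39, 1.375, 4)
([np.float64(0.023), np.float64(0.023), np.float64(0.0046)], 2.11)
([np.float64(0.0238), np.float64(0.0222), np.float64(0.0046)], 2.11)
([np.float64(0.0246), np.float64(0.0213), np.float64(0.0046)], 2.11)
([np.float64(0.0253), np.float64(0.0204), np.float64(0.0046)], 2.11)
```

Emit:
carry_out:
  rows:
    - {"jaw": 0,"delta_pos": [0.023,0.023,0.004],"yaw": 2.1}
    - {"jaw": 0,"delta_pos": [0.024,0.022,0.004],"yaw": 2.1}
    - {"jaw": 0,"delta_pos": [0.0245,0.0215,0.004],"yaw": 2.1}
    - {"jaw": 0,"delta_pos": [0.025,0.0205,0.004],"yaw": 2.1}
    - {"jaw": 0,"delta_pos": [0,0,0.03],"yaw": 0}
    - {"jaw": 0,"delta_pos": [0,0,0.03],"yaw": 0}
    - {"jaw": 0,"delta_pos": [0,0,0.02],"yaw": 0}
    - {"jaw": 0,"delta_pos": [0,0,0],"yaw": 0}
    - {"jaw": 0,"delta_pos": [0,0,0],"yaw": 0}

```text
time: 16.25
ee_pos: [0.6073, 0.2818, 0.3146]
eef_rot: [0.773, 0.634, 0.0, 0.0]
ft_force: [0.8, -0.2, 0.5]
width: 0.0119
```

```bash
python3 - <<'E'
from h import *
from bench import cams
w=cams.camera("scene");cv2.imwrite("pics/s9.png",cv2.resize(w["img"][190:340,80:260],(720,600)))
w=cams.camera("wrist");cv2.imwrite("pics/w9.png",w["img"])
pl([(.6084,.2851,.252,1.375,4)],0,0)
E
```

```text
now 16.35 [0.6074 0.2823 0.3157] a 1.3734 zax [ 0.0021  0.001  -1.    ] w 0.0118
-> (0.6084, 0.2851, 0.252, 1.375, 4)
([np.float64(0.0007), np.float64(0.0001), np.float64(0.0159)], -0.02)
([np.float64(0.0007), np.float64(0.0001), np.float64(0.0159)], -0.02)
([np.float64(0.0007), np.float64(0.0001), np.float64(0.0159)], -0.02)
([np.float64(0.0007), np.float64(0.0001), np.float64(0.0159)], -0.02)
```

View pics/s9.png

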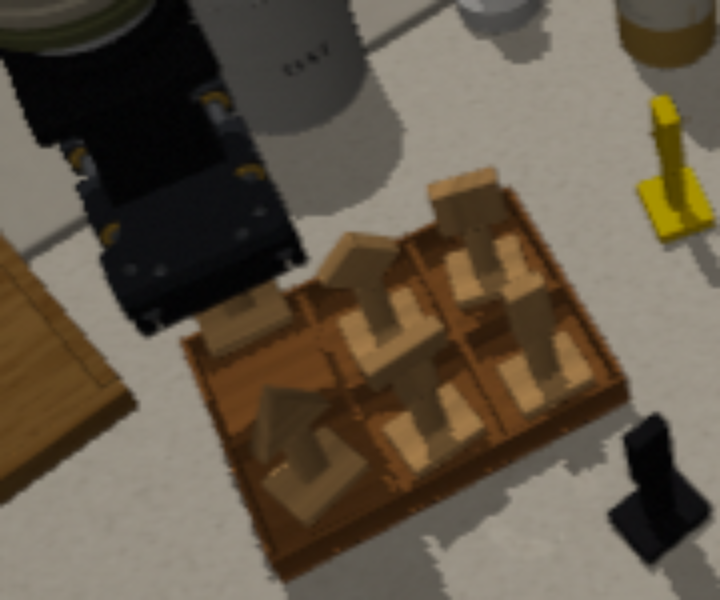

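View pics/w9.png

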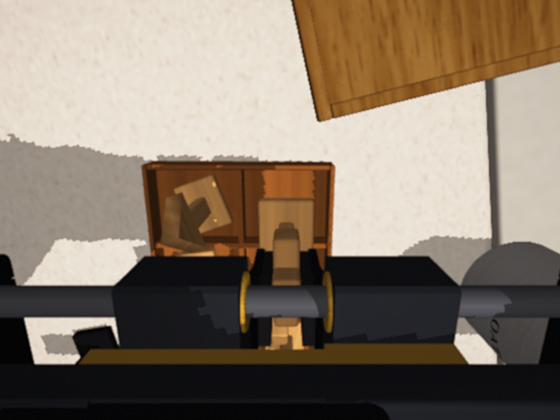

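Cross base is over the empty back-left compartment, square to its walls. Lowering.

Emit:
carry_out:
  rows:
    - {"jaw": 0,"delta_pos": [0.0025,0.0,0.016],"yaw": 0}
    - {"jaw": 0,"delta_pos": [0,0,0.016],"yaw": 0}
    - {"jaw": 0,"delta_pos": [0,0,0.016],"yaw": 0}
    - {"jaw": 0,"delta_pos": [0,0,0.01],"yaw": 0}
    - {"jaw": 0,"delta_pos": [0,0,0.006],"yaw": 0}
    - {"jaw": 0,"delta_pos": [0,0,0],"yaw": 0}
    - {"jaw": 0,"delta_pos": [0,0,0],"yaw": 0}

```text
time: 17.05
ee_pos: [0.6078, 0.2848, 0.2498]
eef_rot: [0.773, 0.634, 0.0, -0.0]
ft_force: [-0.4, 0.1, -0.8]
width: 0.0117
```

Emit:
carry_out:
  rows:
    - {"jaw": 0,"delta_pos": [0,0,0.0015],"yaw": 0}
    - {"jaw": 0,"delta_pos": [0,0,0],"yaw": 0}

```text
time: 17.25
ee_pos: [0.6078, 0.2846, 0.2482]
eef_rot: [0.773, 0.634, 0.0, 0.0]
ft_force: [0.3, 0.0, -0.1]
width: 0.0118
```

Emit:
carry_out:
  rows:
    - {"jaw": 0,"delta_pos": [0,0,0.001],"yaw": 0}
    - {"jaw": 0,"delta_pos": [0,0,0],"yaw": 0}

```text
time: 17.45
ee_pos: [0.6078, 0.2848, 0.2479]
eef_rot: [0.773, 0.634, 0.0, 0.0]
ft_force: [-0.9, -0.5, 4.4]
width: 0.0114
```

Emit:
carry_out:
  rows:
    - {"jaw": 0.035,"delta_pos": [0,0,0],"yaw": 0}
    - {"jaw": 0.035,"delta_pos": [0,0,0],"yaw": 0}
    - {"jaw": 0.035,"delta_pos": [0,0,0],"yaw": 0}
    - {"jaw": 0.035,"delta_pos": [0,0,-0.02],"yaw": 0}
    - {"jaw": 0.035,"delta_pos": [0,0,-0.04],"yaw": 0}
    - {"jaw": 0.035,"delta_pos": [0,0,-0.04],"yaw": 0}
    - {"jaw": 0.035,"delta_pos": [0,0,-0.02],"yaw": 0}
    - {"jaw": 0.035,"delta_pos": [0,0,0],"yaw": 0}

```text
time: 18.25
ee_pos: [0.608, 0.2854, 0.3709]
eef_rot: [0.773, 0.634, 0.003, 0.001]
ft_force: [1.1, -0.6, 0.2]
width: 0.0347
```

```bash
python3 - <<'E'
from h import *
from bench import cams
w=cams.camera("scene");cv2.imwrite("pics/s10.png",cv2.resize(w["img"][190:340,80:260],(720,600)))
pl([(.53,.21,.39,1.713,4)],0,0)
E
```

```text
now 18.3 [0.6078 0.285  0.3686] a 1.3734 zax [ 2.3e-03  9.0e-04 -1.0e+00] w 0.0349
-> (0.53, 0.21, 0.39, 1.713, 4)
([np.float64(-0.0222), np.float64(-0.0154), np.float64(-0.0054)], -4.86)
([np.float64(-0.0208), np.float64(-0.0172), np.float64(-0.0054)], -4.86)
([np.float64(-0.0193), np.float64(-0.0189), np.float64(-0.0054)], -4.86)
([np.float64(-0.0176), np.float64(-0.0205), np.float64(-0.0054)], -4.86)
```

View pics/s10.png

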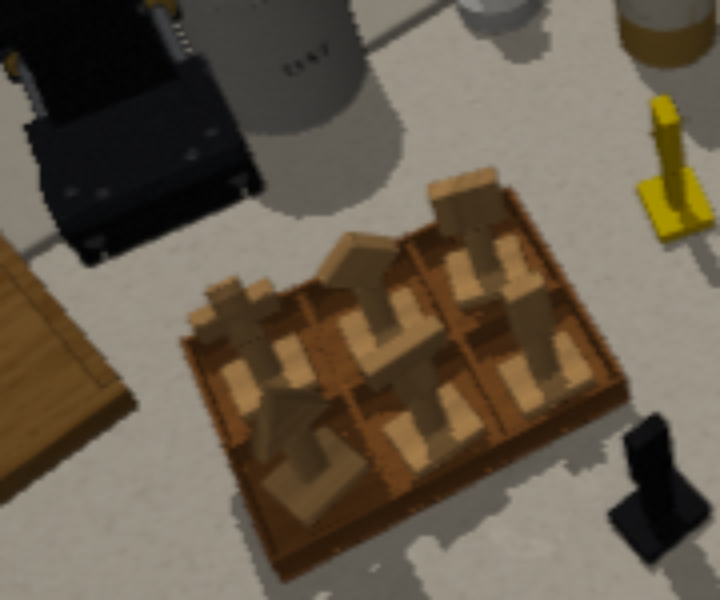

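Emit:
carry_out:
  rows:
    - {"jaw": 0.035,"delta_pos": [-0.022,-0.0155,-0.005],"yaw": -4.86}
    - {"jaw": 0.035,"delta_pos": [-0.021,-0.017,-0.005],"yaw": -4.86}
    - {"jaw": 0.035,"delta_pos": [-0.019,-0.019,-0.005],"yaw": -4.86}
    - {"jaw": 0.035,"delta_pos": [-0.0175,-0.0205,-0.005],"yaw": -4.86}
    - {"jaw": 0.035,"delta_pos": [0,0,0],"yaw": 0}
    - {"jaw": 0.035,"delta_pos": [0,0,0],"yaw": 0}

```text
time: 18.9
ee_pos: [0.5301, 0.2093, 0.3864]
eef_rot: [0.656, 0.755, -0.0, 0.0]
ft_force: [-0.1, 0.4, -0.5]
width: 0.035
```

```bash
python3 - <<'E'
from h import *
from bench import cams,r
w=cams.camera("wrist"); cv2.imwrite("pics/w11.png",w["img"])
def box(x,y,yaw,z0,L=.036,W=.044):
    c,q=np.cos(yaw),np.sin(yaw)
    return np.array([proj(w,[x+c*i*L/2-q*j*W/2,y+q*i*L/2+c*j*W/2,z0]) for i,j in((1,1),(1,-1),(-1,-1),(-1,1))])
x0,y0,k=140,0,3
im=cv2.resize(w["img"][0:200,140:400],None,fx=k,fy=k,interpolation=cv2.INTER_CUBIC)
for b in [box(.5413,.2991,.1421,.014),box(.6078,.2848,-.196,.014),box(.5592,.2276,-.1959,.026,.152,.202),box(.5413,.2991,.1421,.004+.055,.012,.043)]:
    cv2.polylines(im,[((b-[x0,y0]+.5)*k).astype(np.int32)],1,(0,255,0),1,cv2.LINE_AA)
cv2.imwrite("pics/w11o.png",im)
pl([(.5413,.2991,.36,1.713,3)],0,0)
E
```

```text
now 18.95 [0.5302 0.2099 0.3865] a 1.7112 zax [-6.e-04 -2.e-04 -1.e+00] w 0.0349
-> (0.5413, 0.2991, 0.36, 1.713, 3)
([np.float64(0.0289), np.float64(0.0078), np.float64(0.0088)], -0.03)
([np.float64(0.0289), np.float64(0.0078), np.float64(0.0088)], -0.03)
([np.float64(0.0289), np.float64(0.0079), np.float64(0.0088)], -0.03)
```

View pics/w11o.png

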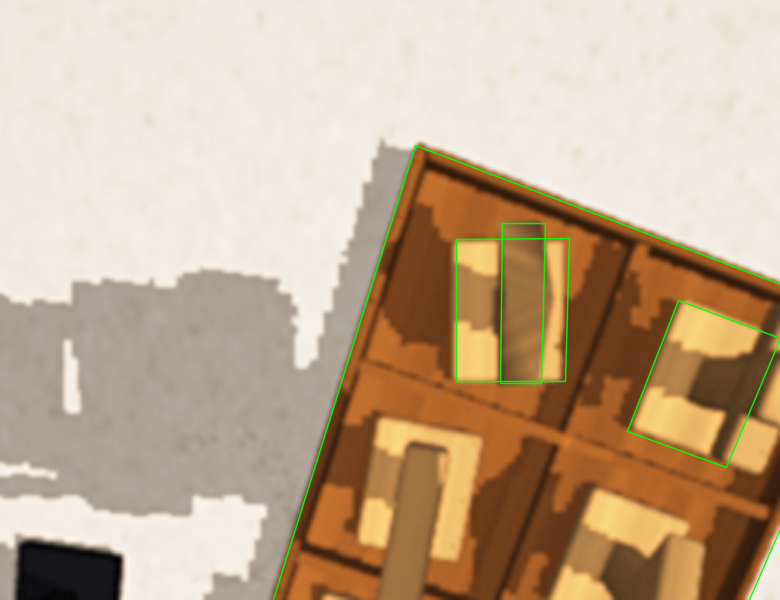

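Emit:
carry_out:
  rows:
    - {"jaw": 0.035,"delta_pos": [0.029,0.0078,0.009],"yaw": 0}
    - {"jaw": 0.035,"delta_pos": [0.029,0.0078,0.009],"yaw": 0}
    - {"jaw": 0.035,"delta_pos": [0.029,0.0078,0.009],"yaw": 0}
    - {"jaw": 0.035,"delta_pos": [0,0,0.04],"yaw": 0}
    - {"jaw": 0.035,"delta_pos": [0,0,0],"yaw": 0}
    - {"jaw": 0.035,"delta_pos": [0,0,0],"yaw": 0}

```text
time: 19.55
ee_pos: [0.541, 0.2996, 0.3198]
eef_rot: [0.655, 0.755, -0.001, -0.001]
ft_force: [-0.4, -0.6, 0.4]
width: 0.035
```

```bash
python3 - <<'E'
from h import *
from bench import cams
pl([(.5413,.2991,.243,1.713,4)],0,0)
w=cams.camera("wrist"); cv2.imwrite("pics/w12.png",w["img"])
E
```

```text
now 19.55 [0.541  0.2996 0.3198] a 1.7127 zax [-2.1e-03 -6.0e-04 -1.0e+00] w 0.035
-> (0.5413, 0.2991, 0.243, 1.713, 4)
([np.float64(-0.0001), np.float64(0.0001), np.float64(0.0192)], -0.0)
([np.float64(-0.0001), np.float64(0.0001), np.float64(0.0192)], -0.0)
([np.float64(-0.0001), np.float64(0.0001), np.float64(0.0192)], -0.0)
([np.float64(-0.0001), np.float64(0.0001), np.float64(0.0192)], -0.0)
```

View pics/w12.png

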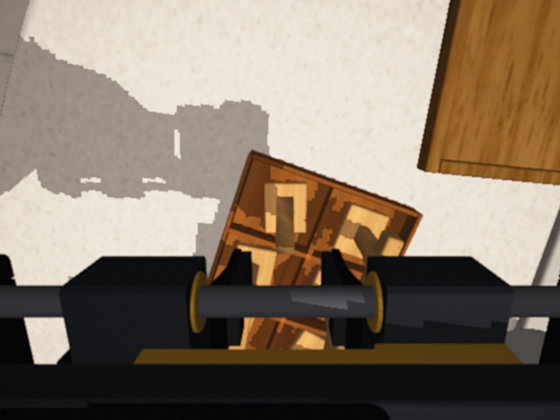

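Emit:
carry_out:
  rows:
    - {"jaw": 0.035,"delta_pos": [0,0,0.019],"yaw": 0}
    - {"jaw": 0.035,"delta_pos": [0,0,0.019],"yaw": 0}
    - {"jaw": 0.035,"delta_pos": [0,0,0.019],"yaw": 0}
    - {"jaw": 0.035,"delta_pos": [0,0,0.019],"yaw": 0}
    - {"jaw": 0.035,"delta_pos": [0,0,0],"yaw": 0}
    - {"jaw": 0,"delta_pos": [0,0,0],"yaw": 0}
    - {"jaw": 0,"delta_pos": [0,0,0],"yaw": 0}
    - {"jaw": 0,"delta_pos": [0,0,0],"yaw": 0}
    - {"jaw": 0,"delta_pos": [0,0,0],"yaw": 0}
    - {"jaw": 0,"delta_pos": [0,0,0],"yaw": 0}

```text
time: 20.6
ee_pos: [0.5409, 0.2996, 0.2447]
eef_rot: [0.655, 0.755, 0.0, 0.0]
ft_force: [-0.8, 0.1, 2.0]
width: 0.0118
```

```bash
python3 - <<'E'
from h import *
pl([(.5413,.2991,.40,1.713,5),(.46,.18,.40,1.713,4),(.44,-.1,.40,1.769,7),(.4629,-.222,.36,1.769,4)],0,0)
E
```

```text
now 20.6 [0.5409 0.2996 0.2447] a 1.7128 zax [ 6.e-04  1.e-04 -1.e+00] w 0.0118
-> (0.5413, 0.2991, 0.4, 1.713, 5)
([np.float64(-0.0001), np.float64(0.0001), np.float64(-0.0311)], -0.0)
([np.float64(-0.0001), np.float64(0.0001), np.float64(-0.0311)], -0.0)
([np.float64(-0.0001), np.float64(0.0001), np.float64(-0.0311)], -0.0)
([np.float64(-0.0001), np.float64(0.0001), np.float64(-0.0311)], -0.0)
([np.float64(-0.0001), np.float64(0.0001), np.float64(-0.0311)], -0.0)
-> (0.46, 0.18, 0.4, 1.713, 4)
([np.float64(-0.0266), np.float64(-0.0243), np.float64(-0.0)], -0.0)
([np.float64(-0.0266), np.float64(-0.0243), np.float64(-0.0)], -0.0)
([np.float64(-0.0266), np.float64(-0.0243), np.float64(-0.0)], -0.0)
([np.float64(-0.0266), np.float64(-0.0243), np.float64(-0.0)], -0.0)
-> (0.44, -0.1, 0.4, 1.769, 7)
([np.float64(-0.0392), np.float64(-0.0085), np.float64(-0.0)], -0.46)
([np.float64(-0.0391), np.float64(-0.0088), np.float64(-0.0)], -0.46)
([np.float64(-0.0391), np.float64(-0.0091), np.float64(-0.0)], -0.46)
([np.float64(-0.039), np.float64(-0.0094), np.float64(-0.0)], -0.46)
([np.float64(-0.0389), np.float64(-0.0097), np.float64(-0.0)], -0.46)
([np.float64(-0.0388), np.float64(-0.0101), np.float64(-0.0)], -0.46)
([np.float64(-0.0387), np.float64(-0.0104), np.float64(-0.0)], -0.46)
-> (0.4629, -0.222, 0.36, 1.769, 4)
([np.float64(-0.031), np.float64(-0.0004), np.float64(0.01)], -0.0)
([np.float64(-0.031), np.float64(-0.0004), np.float64(0.01)], -0.0)
([np.float64(-0.031), np.float64(-0.0004), np.float64(0.01)], -0.0)
([np.float64(-0.031), np.float64(-0.0004), np.float64(0.01)], -0.0)
```

Emit:
carry_out:
  rows:
    - {"jaw": 0,"delta_pos": [0,0,-0.02],"yaw": 0}
    - {"jaw": 0,"delta_pos": [0,0,-0.035],"yaw": 0}
    - {"jaw": 0,"delta_pos": [0,0,-0.035],"yaw": 0}
    - {"jaw": 0,"delta_pos": [0,0,-0.035],"yaw": 0}
    - {"jaw": 0,"delta_pos": [0,0,-0.03],"yaw": 0}
    - {"jaw": 0,"delta_pos": [-0.0266,-0.0243,0],"yaw": 0}
    - {"jaw": 0,"delta_pos": [-0.0266,-0.0243,0],"yaw": 0}
    - {"jaw": 0,"delta_pos": [-0.0266,-0.0243,0],"yaw": 0}
    - {"jaw": 0,"delta_pos": [-0.0266,-0.0243,0],"yaw": 0}
    - {"jaw": 0,"delta_pos": [-0.039,-0.009,0],"yaw": -0.46}

```text
time: 21.6
ee_pos: [0.4542, 0.1413, 0.3988]
eef_rot: [0.651, 0.759, -0.001, 0.0]
ft_force: [-0.0, -0.6, -0.6]
width: 0.0119
```

Emit:
carry_out:
  rows:
    - {"jaw": 0,"delta_pos": [-0.039,-0.009,0],"yaw": -0.46}
    - {"jaw": 0,"delta_pos": [-0.039,-0.009,0],"yaw": -0.46}
    - {"jaw": 0,"delta_pos": [-0.039,-0.0095,0],"yaw": -0.46}
    - {"jaw": 0,"delta_pos": [-0.039,-0.0095,0],"yaw": -0.46}
    - {"jaw": 0,"delta_pos": [-0.039,-0.01,0],"yaw": -0.46}
    - {"jaw": 0,"delta_pos": [-0.039,-0.01,0],"yaw": -0.46}
    - {"jaw": 0,"delta_pos": [-0.031,0,0],"yaw": 0}
    - {"jaw": 0,"delta_pos": [-0.031,0,0],"yaw": 0}
    - {"jaw": 0,"delta_pos": [0,0,0],"yaw": 0}

```text
time: 22.5
ee_pos: [0.4516, -0.1647, 0.3989]
eef_rot: [0.636, 0.772, 0.0, -0.0]
ft_force: [1.0, 0.2, -1.5]
width: 0.0118
```

```bash
python3 - <<'E'
from h import *
from bench import cams
w=cams.camera("scene");cv2.imwrite("pics/s13.png",w["img"])
pl([(.4629,-.222,.35,1.769,3)],0,0)
E
```

```text
now 22.55 [ 0.4518 -0.1621  0.399 ] a 1.7663 zax [-1.e-04  1.e-03 -1.e+00] w 0.0118
-> (0.4629, -0.222, 0.35, 1.769, 3)
([np.float64(-0.0203), np.float64(-0.0002), np.float64(0.0163)], -0.05)
([np.float64(-0.0203), np.float64(-0.0003), np.float64(0.0163)], -0.05)
([np.float64(-0.0203), np.float64(-0.0003), np.float64(0.0163)], -0.05)
```

View pics/s13.png

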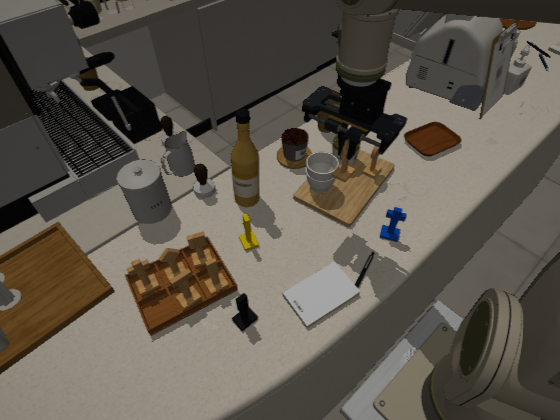

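Emit:
carry_out:
  rows:
    - {"jaw": 0,"delta_pos": [-0.0203,0,0.01],"yaw": -0.15}
    - {"jaw": 0,"delta_pos": [-0.0203,0,0.01],"yaw": 0}
    - {"jaw": 0,"delta_pos": [-0.0203,0,0.01],"yaw": 0}
    - {"jaw": 0,"delta_pos": [0,0,0.035],"yaw": 0}
    - {"jaw": 0,"delta_pos": [0,0,0.035],"yaw": 0}
    - {"jaw": 0,"delta_pos": [0,0,0.01],"yaw": 0}
    - {"jaw": 0,"delta_pos": [0,0,0.01],"yaw": 0}
    - {"jaw": 0,"delta_pos": [0,0,0.01],"yaw": 0}
    - {"jaw": 0,"delta_pos": [0,0,0],"yaw": 0}
    - {"jaw": 0,"delta_pos": [0,0,0],"yaw": 0}

```text
time: 23.55
ee_pos: [0.4644, -0.2202, 0.2701]
eef_rot: [0.633, 0.774, 0.0, 0.001]
ft_force: [0.6, 0.9, -1.5]
width: 0.0119
```

```bash
python3 - <<'E'
from h import *
pl([(.4629,-.222,.257,1.769,3)],0,0)
E
```

```text
now 23.55 [ 0.4644 -0.2202  0.2701] a 1.7718 zax [ 9.e-04 -6.e-04 -1.e+00] w 0.0119
-> (0.4629, -0.222, 0.257, 1.769, 3)
([np.float64(-0.0005), np.float64(-0.0006), np.float64(0.0044)], 0.05)
([np.float64(-0.0005), np.float64(-0.0006), np.float64(0.0044)], 0.05)
([np.float64(-0.0005), np.float64(-0.0006), np.float64(0.0044)], 0.05)
```

Emit:
carry_out:
  rows:
    - {"jaw": 0,"delta_pos": [-0.0005,-0.0006,0.0045],"yaw": 0.15}
    - {"jaw": 0,"delta_pos": [-0.0005,-0.0006,0.0045],"yaw": 0}
    - {"jaw": 0,"delta_pos": [-0.0005,-0.0006,0.004],"yaw": 0}
    - {"jaw": 0,"delta_pos": [0,0,0],"yaw": 0}
    - {"jaw": 0,"delta_pos": [0,0,0],"yaw": 0}

```text
time: 24.05
ee_pos: [0.4626, -0.2221, 0.2561]
eef_rot: [0.634, 0.774, -0.0, 0.0]
ft_force: [0.6, -0.6, 0.1]
width: 0.0119
```

Emit:
carry_out:
  rows:
    - {"jaw": 0,"delta_pos": [0,0,0.001],"yaw": 0}
    - {"jaw": 0,"delta_pos": [0,0,0],"yaw": 0}

```text
time: 24.25
ee_pos: [0.4628, -0.222, 0.2561]
eef_rot: [0.634, 0.774, -0.0, 0.0]
ft_force: [-4.4, 1.2, 11.2]
width: 0.0118
```

Contact. Release and rise.

Emit:
carry_out:
  rows:
    - {"jaw": 0.032,"delta_pos": [0,0,0],"yaw": 0}
    - {"jaw": 0.032,"delta_pos": [0,0,0],"yaw": 0}
    - {"jaw": 0.032,"delta_pos": [0,0,0],"yaw": 0}
    - {"jaw": 0.032,"delta_pos": [0,0,-0.02],"yaw": 0}
    - {"jaw": 0.032,"delta_pos": [0,0,-0.04],"yaw": 0}
    - {"jaw": 0.032,"delta_pos": [0,0,-0.04],"yaw": 0}
    - {"jaw": 0.032,"delta_pos": [0,0,-0.04],"yaw": 0}
    - {"jaw": 0.032,"delta_pos": [-0.03,-0.03,-0.02],"yaw": 0}
    - {"jaw": 0.032,"delta_pos": [-0.03,-0.03,0],"yaw": 0}
    - {"jaw": 0.032,"delta_pos": [-0.035,0.0,0],"yaw": 0}

```text
time: 25.25
ee_pos: [0.4199, -0.329, 0.4164]
eef_rot: [0.635, 0.773, -0.002, 0.001]
ft_force: [0.7, 0.1, 0.0]
width: 0.0322
```

Emit:
carry_out:
  rows:
    - {"jaw": 0.032,"delta_pos": [-0.04,0,0],"yaw": 0}
    - {"jaw": 0.032,"delta_pos": [-0.04,0,0],"yaw": 0}
    - {"jaw": 0.032,"delta_pos": [-0.03,0,0],"yaw": 0}
    - {"jaw": 0.032,"delta_pos": [0,0,0],"yaw": 0}
    - {"jaw": 0.032,"delta_pos": [0,0,0],"yaw": 0}

```text
time: 25.75
ee_pos: [0.4442, -0.435, 0.4145]
eef_rot: [0.634, 0.774, 0.001, -0.001]
ft_force: [0.4, 1.1, 0.1]
width: 0.0316
```

```bash
python3 - <<'E'
from h import *
from bench import cams,r
b=np.array([.5208,-.2767]);yb=.1985
def box(w,x,y,yaw,z0,L=.036,W=.044):
    c,q=np.cos(yaw),np.sin(yaw)
    return np.array([proj(w,[x+c*i*L/2-q*j*W/2,y+q*i*L/2+c*j*W/2,z0]) for i,j in((1,1),(1,-1),(-1,-1),(-1,1))])
for n,(x0,y0,x1,y1),k in(("wrist",(0,0,560,420),1.4),("scene",(270,110,420,230),5),("top",(305,165,440,270),5)):
  w=cams.camera(n); cv2.imwrite(f"pics/{n}14.png",w["img"])
  a=cv2.resize(w["img"][y0:y1,x0:x1],None,fx=k,fy=k,interpolation=cv2.INTER_CUBIC)
  for B in [box(w,*b,yb,.016,.172,.262),box(w,.4885,-.3497,yb,.026),box(w,.4628,-.222,yb,.026)]:
    cv2.polylines(a,[((B-[x0,y0]+.5)*k*16).astype(np.int32)],1,(0,255,0),1,cv2.LINE_AA,4)
  cv2.imwrite(f"pics/{n}14o.png",a)
w=cams.camera("scene");cv2.imwrite("pics/s14r.png",cv2.resize(w["img"][130:340,80:280],(571,600)))
print(r.read_state()["time"],r.read_state()["ee_pos"])
E
```

```text
25.95 [ 0.44437114 -0.4337367   0.41566392]
```

View pics/wrist14o.png

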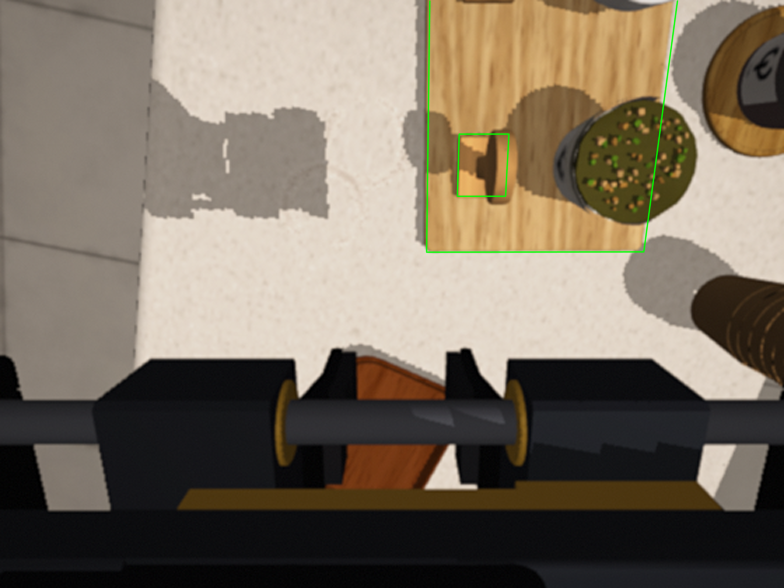

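View pics/scene14o.png

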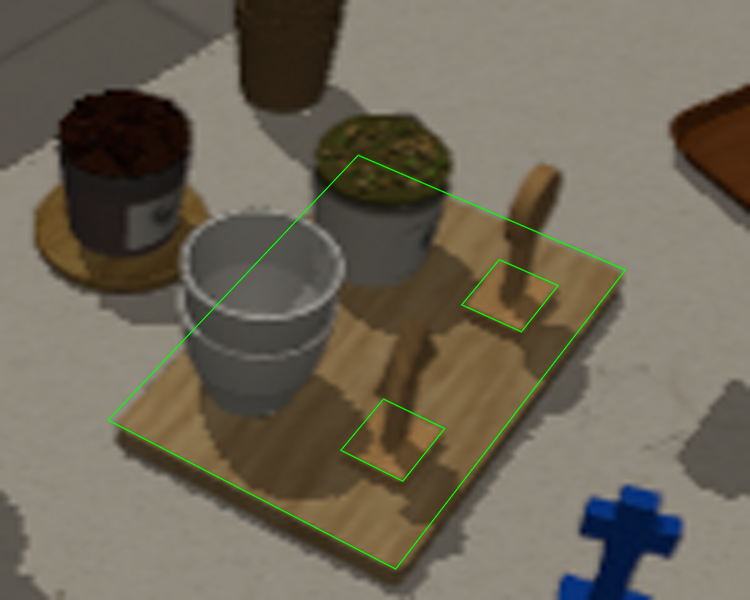

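View pics/top14o.png

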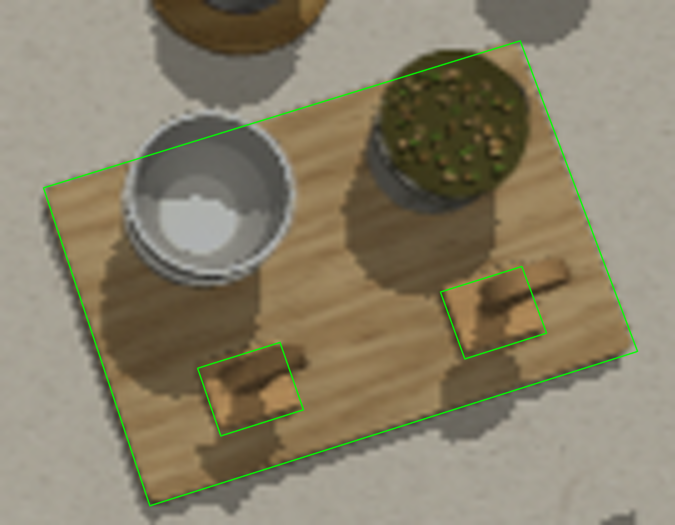

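View pics/s14r.png

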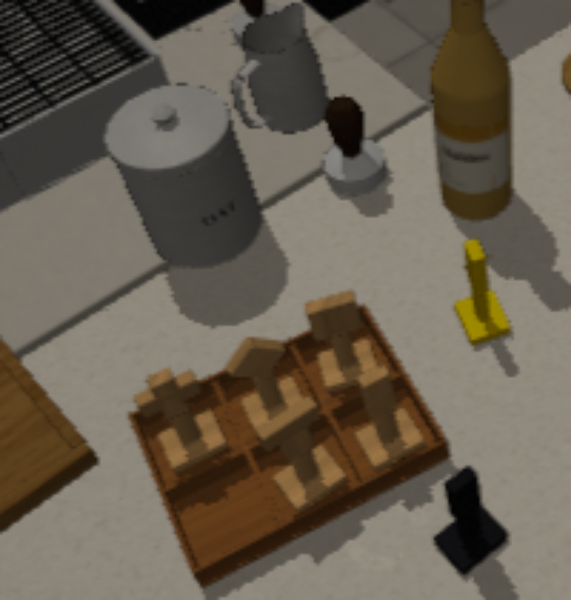

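```bash
python3 - <<'E'
from bench import job
print(job.close_job())
E
```

```text
the job is handed in; nothing more can be done
None
```

I finished all three placements and handed the job in at about 26 s of the 72 s allowed; no verdict is reported.

- **Round marker:** it stands upright on the board's front half in front of the dessert cup.
- **Cross marker:** it stands upright on the floor of the back-left compartment, which the round marker had left empty.
- **Triangle marker:** it stands upright on the front half in front of the stacked cups.

**Order of work:** I moved the cross before the triangle, because it stood partly on the spot the triangle had to take.

**Last checks:**
- **Board:** scene and top pictures show both markers upright, with bases within about a millimetre or two of the planned spots and faces parallel to the board's front edge. The wrist picture agrees for the round marker. The triangle was cut off at the edge of that picture, so the scene and top views are its only check.
- **Rack and bystanders:** the scene picture shows the cross and the other four markers standing in their own compartments. The dessert, cups, syrup bottle, tamper and coloured look-alikes showed no visible movement, and the arm was clear of everything.
- **Contact forces:** the highest I read was about 11 N, when setting the triangle down.

No check failed or disagreed.

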